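# Put the stray drawer back in the parts cabinet

### The job

One drawer of the blue parts cabinet was shoved pull-first under the plywood bench riser. Take it out without spilling the two steel offcuts in it, slide it plain end first into the empty bay of the cabinet until its front sits against the cabinet, and see that the drawer left standing open just above that bay is pushed fully shut. Do not knock over or shove the spray can, the long tube or the stack of discs.

Things in the scene. Friction and masses are not known exactly. Their poses are not given: they have to be found in the camera images.
- drawer: The loose grey plastic drawer, open on top. Origin: centre of the tub's underside; +x to its plain end, -x to its front, z up. Tub 140 long (x), 60 wide, 38 high, walls and floor 3 thick; 180 to 310 g plus contents. At the start it stands level on the bench inside the riser, pull inwards, 30 to 50 of its plain end sticking out.
- drawer_lip (a point): Where the rear face of the drawer's front panel meets the underside, mid-width (drawer x = -70, z = 0); axes as the drawer's. The panel is 4 thick, 72 wide and 47 high, flush with the underside: it overhangs the tub 6 at each side and 9 above. Coincides with bay when the drawer is fully home.
- drawer_pull (a point): Middle of the outer end face of the drawer's pull (drawer x = -96, z = 22); axes as the drawer's. The pull is a block 20 wide, 18 high, sticking out 22 from the panel.
- offcut_a: Square steel tube offcut 80 x 25 x 25, 70 to 130 g, lying loose in the drawer along it. Origin: centre of its underside; x along it.
- offcut_b: Square steel tube offcut 60 x 20 x 20, 60 g, lying loose in the drawer beside the other. Origin: centre of its underside; x along it.
- bay (a point): Middle of the lower front edge of the empty bay, on its floor, 64 above the bench; x points straight into the cabinet, z up. The bay is 66 wide (y), 44 high, 146 deep, between flat sheets 4 thick whose front edges lie in its plane x = 0. Always the second row from below, in any of the three columns.
- upper (a joint): How far the drawer directly above the empty bay stands open, in m: 0 is fully shut, 0.03 to 0.06 at the start. It slides straight out along -x of bay with about 1.5 N of friction and stays where it is left.
- upper_pull (a point): Middle of the outer end face of that open drawer's pull (a block 20 wide, 18 high, 22 deep), 134 above the bench; 26 in front of the cabinet's front plane when shut. Axes as bay.
- cabinet: The fixed blue steel parts cabinet: 156 deep (x), 240 wide (y), 224 high; three columns 76 apart by four rows 48 apart of drawers, whose panels stand 4 and pulls 26 out of the front plane. Origin: centre of its underside; x from front to back. Its front plane is at x = -75 and looks roughly to the robot's right.
- riser: Fixed plywood bench riser: 190 deep (x), 240 wide (y), 115 high; 216 wide and 103 high inside; closed but for its front at x = -95. Origin: centre of its underside; x from front to back. A cordless angle grinder, fixed on its top behind the middle, reaches 185 above the bench.
- spray_can: Bystander: upright aluminium spray can, 60 across, 150 high. Origin: centre of its underside.
- long_tube: Bystander: square steel tube lying on the bench, 150 x 40 x 40. Origin: centre of its underside; x along it.
- discs: Bystander: flat stack of grinding discs, 124 across, 24 high. Origin: centre of its underside.
Things that resemble listed ones, but are neither listed nor needed, are in the scene too. Several things have the shape of the drawer; the one meant has the colours described above.

How it is judged:
At the end, for the whole second after the job is handed in: The drawer rests in the empty bay, plain end in, its front panel within 4 mm of the cabinet's front edges, centred within 5 mm, level; the drawer above is shut within 4 mm; both offcuts still lie in the drawer; the drawer is at rest (x of drawer_lip in the frame of bay between -0.004 and 0.004 m and y of drawer_lip in the frame of bay between -0.005 and 0.005 m and z of drawer_lip in the frame of bay between -0.004 and 0.004 m and angle between the x axis of drawer and the x axis of bay, either way round below 0.06 rad and value of joint upper below 0.004 m and x of offcut_a in the frame of drawer between -0.066 and 0.066 m and y of offcut_a in the frame of drawer between -0.027 and 0.027 m and z of offcut_a in the frame of drawer between -0.005 and 0.034 m and x of offcut_b in the frame of drawer between -0.066 and 0.066 m and y of offcut_b in the frame of drawer between -0.027 and 0.027 m and z of offcut_b in the frame of drawer between -0.005 and 0.034 m and linear speed of drawer below 0.01 m/s); the robot touches nothing.
It fails at once if An offcut was spilled out of the drawer (distance between any of offcut_a, offcut_b and drawer above 0.1 m).
It fails at once if The spray can was shoved more than 30 mm or knocked over (distance of spray_can from where it was at the start of the episode above 0.03 m or angle between spray_can's own z axis and vertical above 0.5 rad).
It fails at once if The long tube was shoved more than 30 mm or knocked over (distance of long_tube from where it was at the start of the episode above 0.03 m or angle between long_tube's own z axis and vertical above 0.5 rad).
It fails at once if The stack of discs was shoved more than 30 mm or knocked over (distance of discs from where it was at the start of the episode above 0.03 m or angle between discs's own z axis and vertical above 0.5 rad).
It also fails if it takes over 72 s, if anything falls off the work surface, if the arm or the gripper's body presses on something with over 40 N, if the wrist force passes 120 N, or if a joint passes its speed limit or range.

### The arm

A 6-joint arm with a two-finger parallel gripper is mounted at the origin on the work surface. World frame = base frame: x ahead of the robot, y to its left, z up, the work surface at z = 0. Lengths are in m, angles in rad, forces in N, time in s.
With the tool pointing down it reaches from about 0.425 to 0.95 m from the base axis. Payload 3.5 kg.
Tool frame: the origin (TCP) lies on the centre line of the jaws, within the pads' length; the fingertips stand 11 mm ahead of it and the grasp point (between the pads) lies 8 mm behind it; y points along the fingers, x is the direction in which the jaws open and shut, and the axes are right-handed (so a half turn about y gives the same grasp; the last joint's range is limited). The gripper opens to 85 mm and grips with 20 to 120 N. Pads are 22 mm wide; open, the fingers measure 114 mm over their backs; the gripper's body (76 mm by 85 mm) begins 54 mm behind the grasp point. The pads swing forward as they close: fully open they stand 13 mm farther back than shut.
Start: joints at [-1.474, 0.286, 1.577, -0, 1.279, -0.15], TCP at [0.165, -0.655, 0.242] pointing down, gripper open.
Joint ranges: [-2.77, 2.77], [-0.9, 2.22], [0.21, 2.48], [-1.53, 4.67], [0.24, 2.81], [-2.84, 2.84]. Speed limits (rad/s): [2.79, 2.79, 3.14, 3.14, 3.14, 3.14].

### API

Orientations are given as a unit quaternion [x, y, z, w].
In Python, from plant import get_state, read_camera, sign_off gives the robot as it stands.
- The arm moves only by the shell command python3 -m inch 'ROWS' [FORCE]. ROWS is JSON, a list of rows, each an object of numbers: "ax", "ay", "az": the turn, a rotation vector about the tool's x, y, z in rad; "x", "y", "z": the shift along the tool's x, y, z in mm; "hand": the closure, from -1 (fully open) to 1 (shut). In form: [{"ax": .., "ay": .., "az": .., "x": .., "y": .., "z": .., "hand": ..}, ...]. A call has 1 to 5 rows; each row shifts and turns the commanded pose from where the row before left it, along the tool's axes as they then stand; what a row does not reach is not made up. A row lasts 1/12 s, in which the tool goes at most 41.7 mm and 7.16 degrees, less where a joint would pass 70% of its speed; a pose out of reach is approached as far as the arm can. A call with a gripper value outside its range is refused whole. The fingers move at their own pace and stop on an object; FORCE is the grip in N (left out, the last holds). Time passes only in rows, so rows that do not move let the fingers close. It gives the time, the measured TCP pose, the force and the opening at its end, in the units of the state.
- get_state(): the state, without advancing time (a new reading comes with each control period).
- read_camera(name): name is "side" or "top"; returns a dict with "img" (480x640x3 uint8, red, green, blue), "fov_y" (degrees; the focal length in pixels is half the picture's height over the tangent of half this angle, whatever the lens; pixels are square), "cx", "cy" (the principal point, pixels), "T" (4x4, takes a point from camera to world coordinates). Camera axes: x right, y down, z forward; pixel columns grow to the right and rows downward; lengths in m; the calibration is good to about 2 mm. A picture is of the moment at which its call begins. There is no depth.
- sign_off(): hands the job in, once; it reports no verdict.
The state is a dict: "time": time; "qpos": joint angles; "dq": joint speeds; "joint_efforts": joint torques, N m; "eef_pos": TCP position; "tcp_rot": TCP orientation; "contact_force": force on the tool from outside, world axes, zero at the start; "wrist_torque": the same for the moment, N m; "opening": opening from 0.0 (shut) to 1.0 (fully open).
Only numpy, scipy, OpenCV 4.12 (cv2) and the standard library are available. Lean on these libraries where they do the work, as an engineer would, in place of code of your own. Each camera call takes 0.05 s, during which the arm holds its last target. There are 200 camera calls.

## Working session

There is one attempt and no reset: what is moved stays moved. The work goes in short steps, Python scripts to look and compute and a shell command to move; the robot and the scene stay as the last step left them, time stands still between calls to the robot, and variables do not carry over. Pictures are saved under pics/ and viewed, about 8 in all and at most 12, crops included, and the job is handed in when it is done.

```bash
ls; mkdir -p pics; python3 - <<'E'
from plant import *
import cv2
for n in("side","top"):
    c=read_camera(n);cv2.imwrite(f"pics/{n}0.png",c["img"][:,:,::-1]);print(n,c["fov_y"],c["cx"],c["cy"],c["T"])
print(get_state())
E
```

```text
pics
side 47.768728200633085 316.2015590881455 242.27575748992646 [[ 0.77829659 -0.49844033  0.38185293 -0.05464551]
 [-0.62782817 -0.62675669  0.46152772 -0.81518483]
 [ 0.00928485 -0.59894347 -0.80073748  1.27603807]
 [ 0.          0.          0.          1.        ]]
top 50.23040674027615 318.1166594900059 232.39881065491588 [[ 0.02321945 -0.99521484  0.09491192  0.37293404]
 [-0.99962608 -0.02174076  0.01658422 -0.14007709]
 [-0.01444141 -0.09526151 -0.99534752  1.46168675]
 [ 0.          0.          0.          1.        ]]
{'time': 0.1, 'qpos': array([-1.47398494e+00,  2.87110545e-01,  1.57803113e+00,  1.71388823e-05,
        1.27857961e+00, -1.49976591e-01]), 'dq': array([ 0.00144528, -0.00163677, -0.00307395, -0.00118702, -0.00038385,
       -0.00071876]), 'joint_efforts': array([ 2.57796701e-04, -4.07298195e+01, -2.93697971e+01, -1.68547726e-04,
        3.41459265e-03, -1.67635751e-06]), 'eef_pos': array([ 0.16488874, -0.65396828,  0.24106286]), 'tcp_rot': array([-0.55718736,  0.43517251, -0.43414528,  0.55828757]), 'contact_force': array([-0.33484461, -0.24097416, -0.00167634]), 'wrist_torque': array([-0.02126739, -0.0295284 ,  0.02550976]), 'opening': 0.9974195268882503}
```

View pics/side0.png

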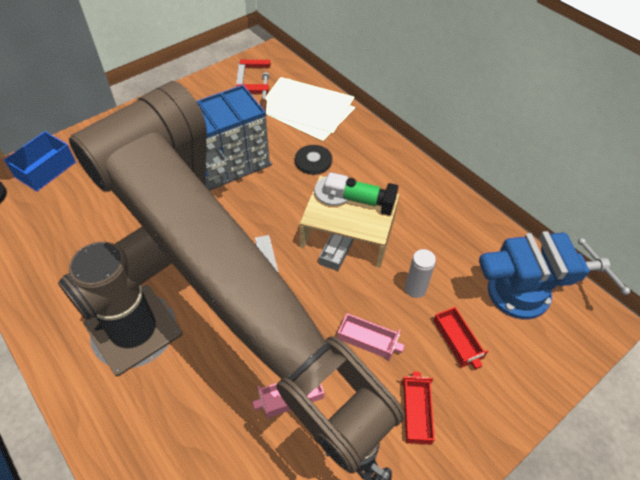

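View pics/top0.png

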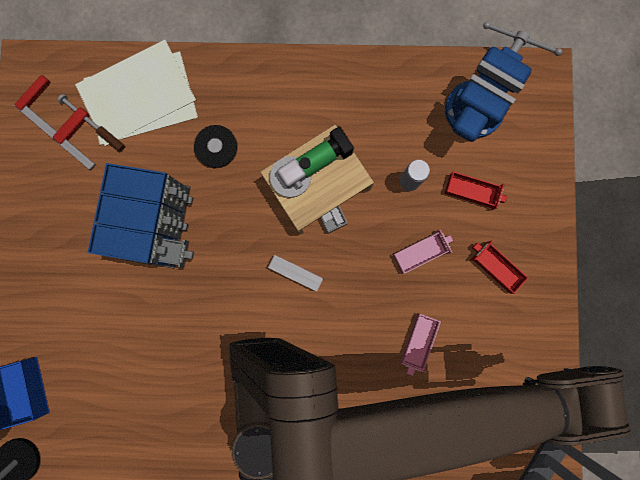

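Side view: riser with the grey drawer sticking out at ~(335,250), spray can at (421,272), and the arm hides part of the cabinet. Top view: cabinet at (135,215) with its front facing image right, open drawer in the lowest column at (170,252), target drawer end at (333,219), tube at (295,273), discs at (215,146). Next I'll view enlarged crops.

```bash
cat > h.py <<'E'
import numpy as np,cv2
from plant import *
from scipy.spatial.transform import Rotation as R
def cam(n):
    c=read_camera(n);c["f"]=240/np.tan(np.radians(c["fov_y"]/2));return c
def ray(c,u,v):
    d=c["T"][:3,:3]@np.array([(u-c["cx"])/c["f"],(v-c["cy"])/c["f"],1]);return c["T"][:3,3],d
def plane(c,u,v,z):
    o,d=ray(c,u,v);return o+d*(z-o[2])/d[2]
def proj(c,p):
    q=c["T"][:3,:3].T@(np.array(p)-c["T"][:3,3]);return q[:2]/q[2]*c["f"]+[c["cx"],c["cy"]]
def crop(c,u,v,w,h,s):
    return cv2.resize(c["img"][v:v+h,u:u+w,::-1],None,fx=s,fy=s,interpolation=cv2.INTER_CUBIC)
E
python3 - <<'E'
from h import *
t=cam("top");s=cam("side")
a=crop(t,80,150,130,100,3);b=crop(t,255,120,130,130,3)
a=crop(t,80,155,133,120,3);b=crop(t,255,125,133,120,3);c=crop(s,180,70,133,120,3)
d=crop(s,290,160,133,120,3)
cv2.imwrite("pics/c1.png",cv2.resize(np.vstack([np.hstack([a,b]),np.hstack([c,d])]),(665,600)))
E
```

```text
(no output)
```

View pics/c1.png

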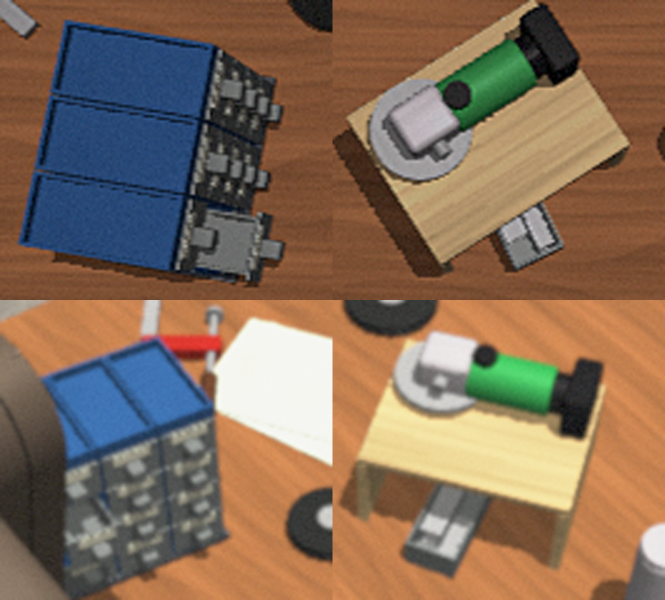

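Crops show the following:
- Top left: the open drawer is in the column nearest the robot. Cabinet roof corners are at about (165,174), (107,165), (89,252), (151,262) in top-camera pixels.
- Top right: riser corners are at (373,184) and (299,230), and the drawer's plain-end corners at (347,222) and (328,232).

```bash
python3 - <<'E'
from h import *
t=cam("top");s=cam("side");np.set_printoptions(precision=4,suppress=True)
def P(l,z):return np.array([plane(t,u,v,z) for u,v in l])
cab=P([(164.8,173.8),(107.2,165),(88.8,252.2),(151.2,262.2)],.224)
print("cab",cab,[np.linalg.norm(cab[i]-cab[i-1]) for i in range(4)])
r=P([(373.4,183.8),(299.4,229.8),(262,172),(338,125)],.115);print("riser",r,[np.linalg.norm(r[i]-r[i-1]) for i in range(4)])
d=P([(347.4,222.2),(328.2,232.2)],.038);print("drw",d,np.linalg.norm(d[0]-d[1]))
print("riser side edge/drawer", P([(321,215)],.038))
print("tube",P([(268,262),(322,288)],.04),"can",P([(418,171)],.15),"discs",P([(215,146)],.024))
print("pink",P([(452,238),(393,260),(404,273)],.038))
# upper pull: top of pull z=.143 crop a (262..283, 240..258)
print("upull end",P([(80+283/2.5,155+241/2.5),(80+283/2.5-1,155+259/2.5)],.143))
g=get_state();print(R.from_quat(g["tcp_rot"]).as_matrix())
# side check: cabinet edge line
for p in (cab[0],cab[1],r[0],r[1],d[0],d[1]): print(proj(s,p))
E
```

```text
cab [[0.6278 0.262  0.224 ]
 [0.6471 0.4063 0.224 ]
 [0.4303 0.4378 0.224 ]
 [0.4095 0.2839 0.224 ]] [np.float64(0.21945660449682963), np.float64(0.14557720042916578), np.float64(0.21902015407742392), np.float64(0.15539898826470389)]
riser [[ 0.6345 -0.2618  0.115 ]
 [ 0.5072 -0.068   0.115 ]
 [ 0.6605  0.0363  0.115 ]
 [ 0.7932 -0.1645  0.115 ]] [np.float64(0.1861710750513499), np.float64(0.23191637927926215), np.float64(0.1854112946495424), np.float64(0.240731838348036)]
drw [[ 0.5391 -0.1976  0.038 ]
 [ 0.5099 -0.1445  0.038 ]] 0.06060625778659698
riser side edge/drawer [[ 0.5578 -0.1233  0.038 ]]
tube [[ 0.4229  0.0209  0.04  ]
 [ 0.3546 -0.1307  0.04  ]] can [[ 0.6638 -0.3738  0.15  ]] discs [[0.7531 0.1862 0.024 ]]
pink [[ 0.5012 -0.4889  0.038 ]
 [ 0.4363 -0.3258  0.038 ]
 [ 0.4011 -0.3565  0.038 ]]
upull end [[0.4422 0.2039 0.143 ]
 [0.4236 0.2057 0.143 ]]
[[ 0.2443 -0.0001  0.9697]
 [-0.9697  0.0008  0.2443]
 [-0.0008 -1.      0.0001]]
[263.7422 111.8026]
[241.5697  85.1835]
[382.8768 244.1657]
[300.6815 223.0014]
[338.8755 263.357 ]
[318.6272 256.4956]
```

```bash
cat >> h.py <<'E'
def to(p,yaw,tilt,flip=1,back=0):
    """tool pointing horizontally along yaw(deg), tilt deg below horizontal; p TCP; prints turn (tool frame), then shift in new tool frame"""
    a,b=np.radians([yaw,tilt]);h=np.array([np.cos(a),np.sin(a),0])
    y=h*np.cos(b)+[0,0,-np.sin(b)];x=flip*np.array([np.sin(a),-np.cos(a),0])
    M=np.c_[x,y,np.cross(x,y)];g=get_state();C=R.from_quat(g["tcp_rot"]).as_matrix()
    rv=R.from_matrix(C.T@M).as_rotvec();d=M.T@(np.array(p)-back*y-g["eef_pos"])*1000
    n=int(np.ceil(np.degrees(np.linalg.norm(rv))/7))
    print("turn",rv.round(3),"n",n,"per",(rv/max(n,1)).round(3),"then shift mm",d.round(1),"|now|",np.linalg.norm(d).round())
E
python3 -c "
from h import *
to([.547,-.158,.022],29.5,45,1,.15)"
```

```text
turn [ 0.78  -0.254  0.104] n 7 per [ 0.111 -0.036  0.015] then shift mm [-243.8  413.4  252.5] |now| 542.0
```

```bash
A='{"ax":0.111,"ay":-0.036,"az":0.015}'; 
python3 -m inch '[{"ax":0.111,"ay":-0.036,"az":0.015,"hand":-1},{"ax":0.111,"ay":-0.036,"az":0.015},{"ax":0.111,"ay":-0.036,"az":0.015},{"ax":0.111,"ay":-0.036,"az":0.015},{"ax":0.111,"ay":-0.036,"az":0.015}]' 60
python3 -m inch '[{"ax":0.111,"ay":-0.036,"az":0.015},{"ax":0.111,"ay":-0.036,"az":0.015},{"x":-12,"y":20,"z":12.5},{"x":-12,"y":20,"z":12.5},{"x":-12,"y":20,"z":12.5}]'
python3 -m inch '[{"x":-14,"y":24,"z":14.5},{"x":-14,"y":24,"z":14.5},{"x":-14,"y":24,"z":14.5},{"x":-14,"y":24,"z":14.5},{"x":-14,"y":24,"z":14.5}]'
python3 -m inch '[{"x":-14,"y":24,"z":14.5},{"x":-14,"y":24,"z":14.5},{"x":-14,"y":24,"z":14.5},{"x":-14,"y":24,"z":14.5},{"x":-14,"y":24,"z":14.5}]'
python3 -m inch '[{"x":-14,"y":24,"z":14.5},{"x":-14,"y":24,"z":14.5},{"x":-14,"y":24,"z":14.5},{"x":-14,"y":24,"z":14.5},{}]'
python3 - <<'E'
from h import *
to([.547,-.158,.022],29.5,45,1,.15)
s=cam("side");t=cam("top")
cv2.imwrite("pics/c2.png",np.hstack([crop(s,180,70,200,230,2),crop(t,60,140,200,230,2)]))
cv2.imwrite("pics/full2.png",s["img"][:,:,::-1])
E
```

```text
turn [ 0.78  -0.254  0.104] n 7 per [ 0.111 -0.036  0.015] then shift mm [-243.8  413.4  252.5] |now| 542.0validation failed for argument at $[0]...
validation failed for argument at $[0]...
validation failed for argument at $[0]...
validation failed for argument at $[0]...
validation failed for argument at $[0]...
```

View pics/c2.png

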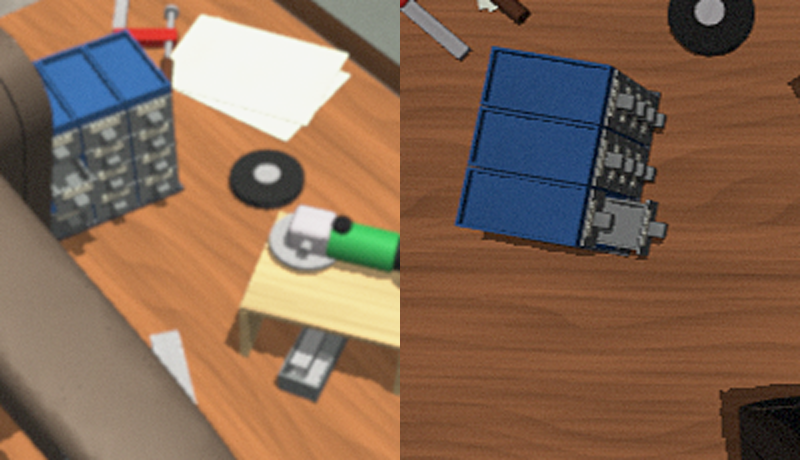

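The viewed picture is unchanged: the call was refused because rows need all their keys. Cabinet roof corners again read about (166,173) and (150,263). I'll resend with complete rows.

```bash
cd .;
python3 -m inch '[{"ax":0.111,"ay":-0.036,"az":0.015,"x":0,"y":0,"z":0,"hand":-1},{"ax":0.111,"ay":-0.036,"az":0.015,"x":0,"y":0,"z":0,"hand":-1},{"ax":0.111,"ay":-0.036,"az":0.015,"x":0,"y":0,"z":0,"hand":-1},{"ax":0.111,"ay":-0.036,"az":0.015,"x":0,"y":0,"z":0,"hand":-1},{"ax":0.111,"ay":-0.036,"az":0.015,"x":0,"y":0,"z":0,"hand":-1}]' 60
python3 -m inch '[{"ax":0.111,"ay":-0.036,"az":0.015,"x":0,"y":0,"z":0,"hand":-1},{"ax":0.111,"ay":-0.036,"az":0.015,"x":0,"y":0,"z":0,"hand":-1},{"ax":0,"ay":0,"az":0,"x":-12,"y":20,"z":12.5,"hand":-1},{"ax":0,"ay":0,"az":0,"x":-12,"y":20,"z":12.5,"hand":-1},{"ax":0,"ay":0,"az":0,"x":-12,"y":20,"z":12.5,"hand":-1}]'
python3 -c "
from h import *
to([.547,-.158,.022],29.5,45,1,.15)"
```

```text
time: 0.82
eef_pos: [0.1647, -0.6549, 0.2436]
tcp_rot: [-0.403, 0.266, -0.465, 0.742]
contact_force: [0.8, -0.7, -0.2]
opening: 0.998
time: 1.23
eef_pos: [0.2069, -0.5891, 0.2246]
tcp_rot: [-0.331, 0.195, -0.466, 0.797]
contact_force: [0.7, 0.8, -0.2]
opening: 0.997
turn [ 0.003 -0.004  0.001] n 1 per [ 0.003 -0.004  0.001] then shift mm [-207.7  352.7  216.1] |now| 463.0
```

```bash
cd .;
python3 -m inch '[{"ax":0,"ay":0,"az":0,"x":-14,"y":23.5,"z":14.5,"hand":-1},{"ax":0,"ay":0,"az":0,"x":-14,"y":23.5,"z":14.5,"hand":-1},{"ax":0,"ay":0,"az":0,"x":-14,"y":23.5,"z":14.5,"hand":-1},{"ax":0,"ay":0,"az":0,"x":-14,"y":23.5,"z":14.5,"hand":-1},{"ax":0,"ay":0,"az":0,"x":-14,"y":23.5,"z":14.5,"hand":-1}]'
python3 -m inch '[{"ax":0,"ay":0,"az":0,"x":-14,"y":23.5,"z":14.5,"hand":-1},{"ax":0,"ay":0,"az":0,"x":-14,"y":23.5,"z":14.5,"hand":-1},{"ax":0,"ay":0,"az":0,"x":-14,"y":23.5,"z":14.5,"hand":-1},{"ax":0,"ay":0,"az":0,"x":-14,"y":23.5,"z":14.5,"hand":-1},{"ax":0,"ay":0,"az":0,"x":-14,"y":23.5,"z":14.5,"hand":-1}]'
python3 -m inch '[{"ax":0,"ay":0,"az":0,"x":-14,"y":23.5,"z":14.5,"hand":-1},{"ax":0,"ay":0,"az":0,"x":-14,"y":23.5,"z":14.5,"hand":-1},{"ax":0,"ay":0,"az":0,"x":-14,"y":23.5,"z":14.5,"hand":-1},{"ax":0,"ay":0,"az":0,"x":-14,"y":23.5,"z":14.5,"hand":-1},{"ax":0,"ay":0,"az":0,"x":0,"y":0,"z":0,"hand":-1}]'
python3 - <<'E'
from h import *
to([.547,-.158,.022],29.5,45,1,.15)
s=cam("side");t=cam("top");print(get_state()["qpos"].round(2))
cv2.imwrite("pics/c3.png",np.hstack([crop(s,170,70,200,250,2),crop(t,240,110,200,250,2)]))
cv2.imwrite("pics/side3.png",s["img"][:,:,::-1]);cv2.imwrite("pics/top3.png",t["img"][:,:,::-1])
E
```

```text
time: 1.65
eef_pos: [0.2905, -0.4613, 0.1938]
tcp_rot: [-0.332, 0.194, -0.466, 0.797]
contact_force: [0.5, -0.2, 0.8]
opening: 0.996
time: 2.07
eef_pos: [0.3731, -0.3345, 0.1617]
tcp_rot: [-0.332, 0.194, -0.466, 0.797]
contact_force: [0.9, -0.2, -0.3]
opening: 1.0
time: 2.48
eef_pos: [0.4389, -0.2287, 0.1344]
tcp_rot: [-0.331, 0.195, -0.463, 0.799]
contact_force: [-0.3, 0.4, 0.2]
opening: 0.997
turn [ 0.003 -0.001 -0.007] n 1 per [ 0.003 -0.001 -0.007] then shift mm [-8.3 20.6 11.7] |now| 25.0
[-1.06 -0.03  2.28  0.91  1.11 -0.52]
```

View pics/c3.png

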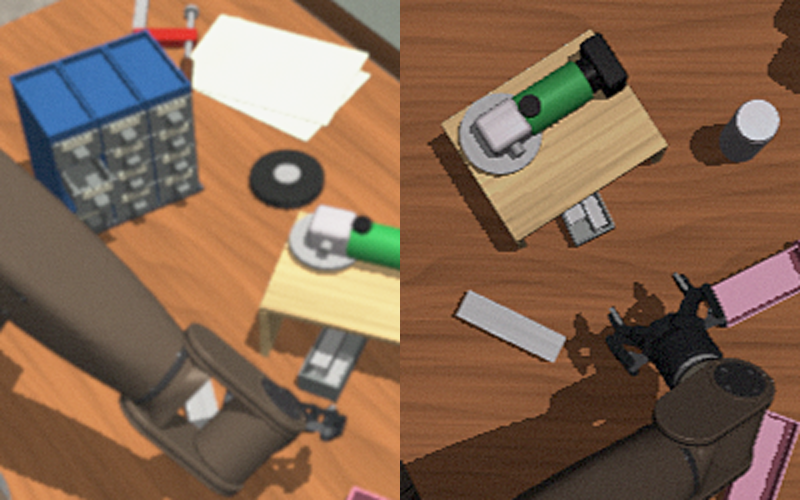

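Picture: the open jaws at (646,298) line up with the drawer end at (590,220). Pink drawer and tube are both clear. Going in.

```bash
cd .;
python3 -m inch '[{"ax":0,"ay":0,"az":-0.006,"x":-3,"y":25,"z":4,"hand":-1},{"ax":0,"ay":0,"az":0,"x":-3,"y":25,"z":4,"hand":-1},{"ax":0,"ay":0,"az":0,"x":-2,"y":25,"z":4,"hand":-1},{"ax":0,"ay":0,"az":0,"x":0,"y":25,"z":0,"hand":-1},{"ax":0,"ay":0,"az":0,"x":0,"y":20,"z":0,"hand":-1}]'
python3 -m inch '[{"ax":0,"ay":0,"az":0,"x":0,"y":18,"z":0,"hand":-1},{"ax":0,"ay":0,"az":0,"x":0,"y":15,"z":0,"hand":-1},{"ax":0,"ay":0,"az":0,"x":0,"y":0,"z":0,"hand":-1}]'
python3 - <<'E'
from h import *
to([.547,-.158,.022],29.5,45,1)
s=cam("side");t=cam("top")
cv2.imwrite("pics/c4.png",np.hstack([crop(s,280,180,133,133,3),crop(t,270,160,133,133,3)]))
E
```

```text
time: 3.0
eef_pos: [0.5169, -0.1831, 0.059]
tcp_rot: [-0.332, 0.193, -0.469, 0.795]
contact_force: [-0.1, 0.3, -0.8]
opening: 0.998
time: 3.25
eef_pos: [0.5366, -0.1708, 0.0344]
tcp_rot: [-0.332, 0.194, -0.468, 0.796]
contact_force: [-0.6, 0.7, -0.1]
opening: 0.998
turn [ 0.004 -0.003  0.005] n 1 per [ 0.004 -0.003  0.005] then shift mm [-6.  19.7  2.1] |now| 21.0
```

View pics/c4.png

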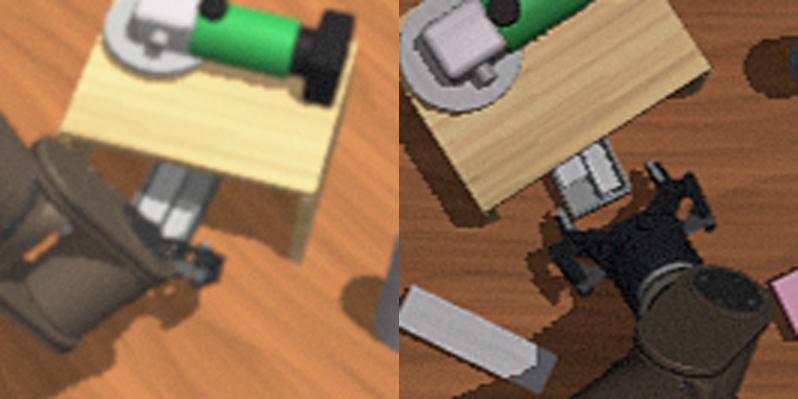

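Picture: the left finger is close beside the drawer's left wall at (555,195) and the right one has a gap at (655,170). This agrees with the 6 mm left correction, so I'll apply it, advance, grip and drag out.

```bash
cd .;
python3 -m inch '[{"ax":0,"ay":0,"az":0,"x":-7,"y":0,"z":1,"hand":-1},{"ax":0,"ay":0,"az":0,"x":0,"y":0,"z":0,"hand":-1},{"ax":0,"ay":0,"az":0,"x":0,"y":10,"z":0.5,"hand":-1},{"ax":0,"ay":0,"az":0,"x":0,"y":9,"z":0.5,"hand":-1},{"ax":0,"ay":0,"az":0,"x":0,"y":0,"z":0,"hand":-1}]' 60
python3 -m inch '[{"ax":0,"ay":0,"az":0,"x":0,"y":0,"z":0,"hand":1},{"ax":0,"ay":0,"az":0,"x":0,"y":0,"z":0,"hand":1},{"ax":0,"ay":0,"az":0,"x":0,"y":0,"z":0,"hand":1},{"ax":0,"ay":0,"az":0,"x":0,"y":0,"z":0,"hand":1},{"ax":0,"ay":0,"az":0,"x":0,"y":0,"z":0,"hand":1}]'
python3 -m inch '[{"ax":0,"ay":0,"az":0,"x":0,"y":0,"z":0,"hand":1},{"ax":0,"ay":0,"az":0,"x":0,"y":-3,"z":-3,"hand":1},{"ax":0,"ay":0,"az":0,"x":0,"y":-5,"z":-5,"hand":1},{"ax":0,"ay":0,"az":0,"x":0,"y":0,"z":0,"hand":1}]'
```

```text
time: 3.77
eef_pos: [0.5461, -0.1566, 0.023]
tcp_rot: [-0.332, 0.194, -0.468, 0.796]
contact_force: [-0.1, 0.7, 0.0]
opening: 1.002
time: 4.18
eef_pos: [0.5461, -0.1575, 0.024]
tcp_rot: [-0.332, 0.193, -0.468, 0.796]
contact_force: [1.2, -0.7, -0.5]
opening: 0.694
time: 4.52
eef_pos: [0.5352, -0.1629, 0.024]
tcp_rot: [-0.332, 0.193, -0.468, 0.796]
contact_force: [-3.7, -0.0, 4.3]
opening: 0.692
```

```bash
cd .;
python3 -m inch '[{"ax":0,"ay":0,"az":0,"x":0,"y":-5,"z":-5,"hand":1},{"ax":0,"ay":0,"az":0,"x":0,"y":-7,"z":-7,"hand":1},{"ax":0,"ay":0,"az":0,"x":0,"y":-8,"z":-8,"hand":1},{"ax":0,"ay":0,"az":0,"x":0,"y":-8,"z":-8,"hand":1},{"ax":0,"ay":0,"az":0,"x":0,"y":-8,"z":-8,"hand":1}]'
python3 -m inch '[{"ax":0,"ay":0,"az":0,"x":0,"y":-8,"z":-8,"hand":1},{"ax":0,"ay":0,"az":0,"x":0,"y":-8,"z":-8,"hand":1},{"ax":0,"ay":0,"az":0,"x":0,"y":-8,"z":-8,"hand":1},{"ax":0,"ay":0,"az":0,"x":0,"y":-8,"z":-8,"hand":1},{"ax":0,"ay":0,"az":0,"x":0,"y":-8,"z":-8,"hand":1}]'
python3 -m inch '[{"ax":0,"ay":0,"az":0,"x":0,"y":-8,"z":-8,"hand":1},{"ax":0,"ay":0,"az":0,"x":0,"y":-7,"z":-7,"hand":1},{"ax":0,"ay":0,"az":0,"x":0,"y":-4,"z":-4,"hand":1},{"ax":0,"ay":0,"az":0,"x":0,"y":-2,"z":-2,"hand":1},{"ax":0,"ay":0,"az":0,"x":0,"y":0,"z":0,"hand":1}]'
python3 - <<'E'
from h import *
s=cam("side");t=cam("top");g=get_state();print(g["qpos"].round(2))
np.set_printoptions(suppress=True,precision=4)
y=R.from_quat(g["tcp_rot"]).as_matrix()[:,1];print(g["eef_pos"]-.008*y,y)
cv2.imwrite("pics/c5.png",np.hstack([crop(s,230,180,160,160,2.5),crop(t,270,160,160,160,2.5)]))
E
```

```text
time: 4.93
eef_pos: [0.4906, -0.188, 0.024]
tcp_rot: [-0.332, 0.193, -0.468, 0.796]
contact_force: [2.4, 1.4, 0.6]
opening: 0.695
time: 5.35
eef_pos: [0.4409, -0.2154, 0.024]
tcp_rot: [-0.332, 0.194, -0.468, 0.796]
contact_force: [1.3, 1.1, -0.5]
opening: 0.693
time: 5.77
eef_pos: [0.4154, -0.2301, 0.0241]
tcp_rot: [-0.332, 0.194, -0.468, 0.795]
contact_force: [-1.6, -0.6, 0.6]
opening: 0.687
[-1.11  0.2   2.33  1.02  0.97 -0.81]
[ 0.411  -0.2326  0.0297] [ 0.6161  0.3401 -0.7105]
```

View pics/c5.png

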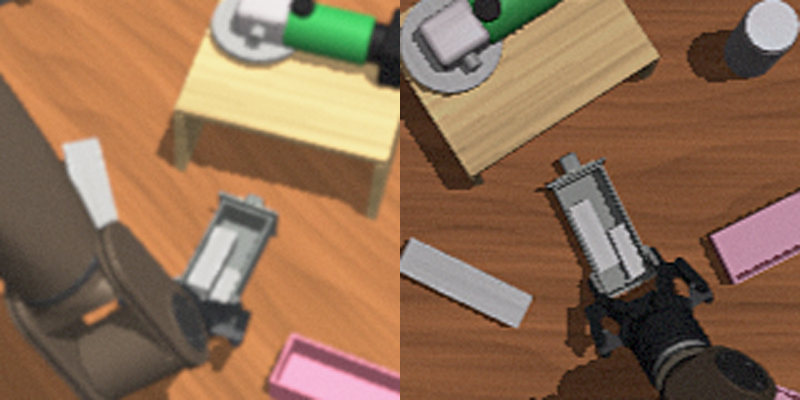

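Picture: the drawer is fully clear of the riser with both offcuts inside. Panel middle is at (580,175) in the crop, i.e. (342,230) in the top image, and tube and pink drawer are clear. Next I release, back off, go tool-down and turn the wrist half a turn, then grip at mid-tub.

```bash
cd .;
python3 -m inch '[{"ax":0,"ay":0,"az":0,"x":0,"y":0,"z":0,"hand":-1},{"ax":0,"ay":0,"az":0,"x":0,"y":0,"z":0,"hand":-1},{"ax":0,"ay":0,"az":0,"x":0,"y":0,"z":0,"hand":-1},{"ax":0,"ay":0,"az":0,"x":0,"y":-12,"z":0,"hand":-1},{"ax":0,"ay":0,"az":0,"x":0,"y":-25,"z":0,"hand":-1}]' 80
python3 -m inch '[{"ax":0,"ay":0,"az":0,"x":0,"y":-35,"z":0,"hand":-1},{"ax":0,"ay":0,"az":0,"x":0,"y":-35,"z":0,"hand":-1},{"ax":0,"ay":0,"az":0,"x":0,"y":-35,"z":10,"hand":-1},{"ax":-0.11,"ay":0,"az":0,"x":0,"y":-20,"z":20,"hand":-1},{"ax":-0.11,"ay":0,"az":0,"x":0,"y":0,"z":20,"hand":-1}]'
python3 -m inch '[{"ax":-0.11,"ay":0,"az":0,"x":0,"y":0,"z":20,"hand":-1},{"ax":-0.11,"ay":0,"az":0,"x":0,"y":0,"z":20,"hand":-1},{"ax":-0.11,"ay":0,"az":0,"x":0,"y":0,"z":20,"hand":-1},{"ax":-0.11,"ay":0,"az":0,"x":0,"y":0,"z":10,"hand":-1},{"ax":-0.11,"ay":0,"az":0,"x":0,"y":0,"z":0,"hand":-1}]'
python3 - <<'E'
from h import *
t=cam("top");print(get_state()["qpos"].round(2))
# rim corners of grey drawer via mask for a fresh view
cv2.imwrite("pics/top6.png",t["img"][:,:,::-1])
print(plane(t,342,230,.047), "expected panel", np.array([.3936,-.2424])+.142*np.array([.8755,.483]))
to([.4545,-.208,.13],28.9,90,1); to([.4545,-.208,.13],28.9,90,-1)
E
```

```text
time: 6.28
eef_pos: [0.393, -0.2398, 0.0493]
tcp_rot: [-0.331, 0.195, -0.466, 0.797]
contact_force: [0.4, 0.2, -0.3]
opening: 1.002
time: 6.7
eef_pos: [0.3473, -0.2711, 0.1766]
tcp_rot: [-0.42, 0.244, -0.448, 0.75]
contact_force: [1.6, -0.7, 0.6]
opening: 1.0
time: 7.12
eef_pos: [0.406, -0.235, 0.2035]
tcp_rot: [-0.609, 0.353, -0.361, 0.611]
contact_force: [1.2, 0.7, -0.3]
opening: 1.0
[-0.74 -0.15  2.11  0.    1.17  0.32]
[ 0.51596637 -0.18262734  0.047     ] expected panel [ 0.517921 -0.173814]
turn [-0.006  0.009  0.007] n 1 per [-0.006  0.009  0.007] then shift mm [ 0.1 73.  54.6] |now| 91.0
turn [ 0.011 -3.133  0.009] n 26 per [ 0.    -0.121  0.   ] then shift mm [ -0.1  73.  -54.6] |now| 91.0
```

```bash
cd .;
python3 -m inch '[{"ax":0,"ay":-0.12,"az":0,"x":0,"y":10,"z":28,"hand":-1},{"ax":0,"ay":-0.12,"az":0,"x":0,"y":10,"z":26,"hand":-1},{"ax":0,"ay":-0.12,"az":0,"x":0,"y":0,"z":0,"hand":-1},{"ax":0,"ay":-0.12,"az":0,"x":0,"y":0,"z":0,"hand":-1},{"ax":0,"ay":-0.12,"az":0,"x":0,"y":0,"z":0,"hand":-1}]'
python3 -m inch '[{"ax":0,"ay":-0.12,"az":0,"x":0,"y":0,"z":0,"hand":-1},{"ax":0,"ay":-0.12,"az":0,"x":0,"y":0,"z":0,"hand":-1},{"ax":0,"ay":-0.12,"az":0,"x":0,"y":0,"z":0,"hand":-1},{"ax":0,"ay":-0.12,"az":0,"x":0,"y":0,"z":0,"hand":-1},{"ax":0,"ay":-0.12,"az":0,"x":0,"y":0,"z":0,"hand":-1}]'
python3 -m inch '[{"ax":0,"ay":-0.12,"az":0,"x":0,"y":0,"z":0,"hand":-1},{"ax":0,"ay":-0.12,"az":0,"x":0,"y":0,"z":0,"hand":-1},{"ax":0,"ay":-0.12,"az":0,"x":0,"y":0,"z":0,"hand":-1},{"ax":0,"ay":-0.12,"az":0,"x":0,"y":0,"z":0,"hand":-1},{"ax":0,"ay":-0.12,"az":0,"x":0,"y":0,"z":0,"hand":-1}]'
python3 -m inch '[{"ax":0,"ay":-0.12,"az":0,"x":0,"y":0,"z":0,"hand":-1},{"ax":0,"ay":-0.12,"az":0,"x":0,"y":0,"z":0,"hand":-1},{"ax":0,"ay":-0.12,"az":0,"x":0,"y":0,"z":0,"hand":-1},{"ax":0,"ay":-0.12,"az":0,"x":0,"y":0,"z":0,"hand":-1},{"ax":0,"ay":-0.12,"az":0,"x":0,"y":0,"z":0,"hand":-1}]'
python3 -m inch '[{"ax":0,"ay":-0.12,"az":0,"x":0,"y":0,"z":0,"hand":-1},{"ax":0,"ay":-0.12,"az":0,"x":0,"y":0,"z":0,"hand":-1},{"ax":0,"ay":-0.12,"az":0,"x":0,"y":0,"z":0,"hand":-1},{"ax":0,"ay":-0.12,"az":0,"x":0,"y":0,"z":0,"hand":-1},{"ax":0,"ay":-0.12,"az":0,"x":0,"y":0,"z":0,"hand":-1}]'
python3 - <<'E'
from h import *
t=cam("top");s=cam("side");print(get_state()["qpos"].round(2))
to([.4545,-.208,.018],28.9,90,-1)
cv2.imwrite("pics/c6.png",np.hstack([crop(s,230,180,160,160,2.5),crop(t,270,160,160,160,2.5)]))
E
```

```text
time: 7.58
eef_pos: [0.4495, -0.2058, 0.1808]
tcp_rot: [-0.686, 0.156, -0.163, 0.692]
contact_force: [0.1, 0.6, 0.1]
opening: 1.001
time: 8.0
eef_pos: [0.4492, -0.2065, 0.1813]
tcp_rot: [-0.704, -0.055, 0.046, 0.707]
contact_force: [-0.4, 0.3, 0.7]
opening: 0.999
time: 8.42
eef_pos: [0.4491, -0.2065, 0.1813]
tcp_rot: [-0.659, -0.262, 0.252, 0.659]
contact_force: [-1.4, -1.0, 0.4]
opening: 0.998
time: 8.83
eef_pos: [0.4492, -0.2065, 0.1812]
tcp_rot: [0.555, 0.445, -0.436, -0.552]
contact_force: [0.7, 1.0, 0.3]
opening: 1.0
time: 9.25
eef_pos: [0.4492, -0.2065, 0.1813]
tcp_rot: [0.401, 0.588, -0.58, -0.396]
contact_force: [1.1, -0.1, -0.5]
opening: 0.996
[-0.64 -0.06  2.07  0.01  1.12 -2.58]
turn [ 0.013 -0.138 -0.001] n 2 per [ 0.006 -0.069 -0.   ] then shift mm [ -3.8 163.3  -4. ] |now| 163.0
```

View pics/c6.png

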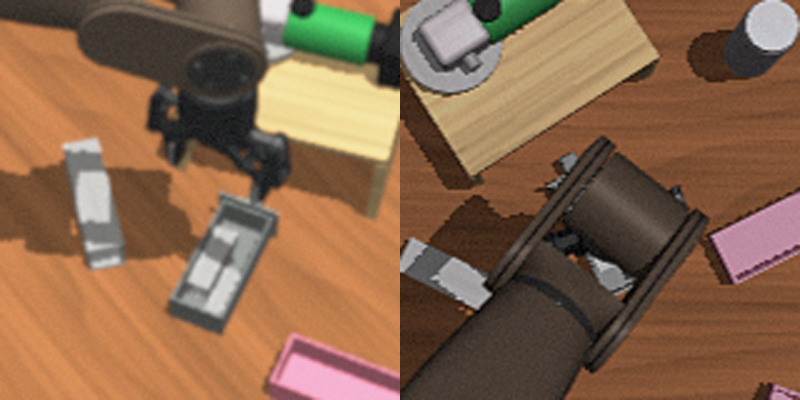

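Picture: gripper is above the drawer, offcuts still inside, nothing disturbed. Descending and gripping at mid-tub.

```bash
cd .;
python3 -m inch '[{"ax":0.006,"ay":-0.069,"az":0,"x":0,"y":0,"z":0,"hand":-1},{"ax":0.006,"ay":-0.069,"az":0,"x":0,"y":0,"z":0,"hand":-1},{"ax":0,"ay":0,"az":0,"x":-3,"y":35,"z":-2,"hand":-1},{"ax":0,"ay":0,"az":0,"x":-2,"y":35,"z":-2,"hand":-1},{"ax":0,"ay":0,"az":0,"x":0,"y":35,"z":0,"hand":-1}]' 80
python3 -m inch '[{"ax":0,"ay":0,"az":0,"x":0,"y":25,"z":0,"hand":-1},{"ax":0,"ay":0,"az":0,"x":0,"y":20,"z":0,"hand":-1},{"ax":0,"ay":0,"az":0,"x":0,"y":10,"z":0,"hand":-1},{"ax":0,"ay":0,"az":0,"x":0,"y":0,"z":0,"hand":-1}]' 
python3 -c "
from h import *
to([.4545,-.208,.018],28.9,90,-1)"
python3 -m inch '[{"ax":0,"ay":0,"az":0,"x":0,"y":0,"z":0,"hand":1},{"ax":0,"ay":0,"az":0,"x":0,"y":0,"z":0,"hand":1},{"ax":0,"ay":0,"az":0,"x":0,"y":0,"z":0,"hand":1},{"ax":0,"ay":0,"az":0,"x":0,"y":0,"z":0,"hand":1},{"ax":0,"ay":0,"az":0,"x":0,"y":0,"z":0,"hand":1}]'
python3 -m inch '[{"ax":0,"ay":0,"az":0,"x":0,"y":-5,"z":0,"hand":1},{"ax":0,"ay":0,"az":0,"x":0,"y":-10,"z":0,"hand":1},{"ax":0,"ay":0,"az":0,"x":0,"y":-15,"z":0,"hand":1},{"ax":0,"ay":0,"az":0,"x":0,"y":-15,"z":0,"hand":1},{"ax":0,"ay":0,"az":0,"x":0,"y":0,"z":0,"hand":1}]'
python3 -m inch '[{"ax":0,"ay":0,"az":0,"x":0,"y":-15,"z":0,"hand":1},{"ax":0,"ay":0,"az":0,"x":0,"y":-20,"z":0,"hand":1},{"ax":0,"ay":0,"az":0,"x":0,"y":-15,"z":0,"hand":1},{"ax":0,"ay":0,"az":0,"x":0,"y":-5,"z":0,"hand":1},{"ax":0,"ay":0,"az":0,"x":0,"y":0,"z":0,"hand":1}]'
python3 - <<'E'
from h import *
s=cam("side");g=get_state();print(g["qpos"].round(2),g["wrist_torque"])
cv2.imwrite("pics/c7.png",crop(s,170,60,260,260,2.3))
E
```

```text
time: 9.77
eef_pos: [0.4564, -0.21, 0.0765]
tcp_rot: [-0.362, -0.608, 0.609, 0.359]
contact_force: [0.4, -0.3, -0.0]
opening: 1.0
time: 10.1
eef_pos: [0.4538, -0.2083, 0.0193]
tcp_rot: [-0.359, -0.609, 0.609, 0.361]
contact_force: [0.5, 0.3, -0.2]
opening: 0.999
turn [-0.002 -0.002  0.003] n 1 per [-0.002 -0.002  0.003] then shift mm [-0.1  1.3 -0.8] |now| 1.0
time: 10.52
eef_pos: [0.4574, -0.2107, 0.0242]
tcp_rot: [-0.362, -0.608, 0.609, 0.357]
contact_force: [-0.1, -0.2, 7.2]
opening: 0.685
time: 10.93
eef_pos: [0.457, -0.2103, 0.0697]
tcp_rot: [-0.362, -0.608, 0.61, 0.357]
contact_force: [1.4, -0.3, -3.4]
opening: 0.686
time: 11.35
eef_pos: [0.4561, -0.2097, 0.1228]
tcp_rot: [-0.361, -0.609, 0.61, 0.358]
contact_force: [-0.4, -0.3, -4.9]
opening: 0.685
[-0.63  0.04  2.09 -0.    1.01 -2.71] [ 0.03520362 -0.0165585  -0.03861413]
```

View pics/c7.png

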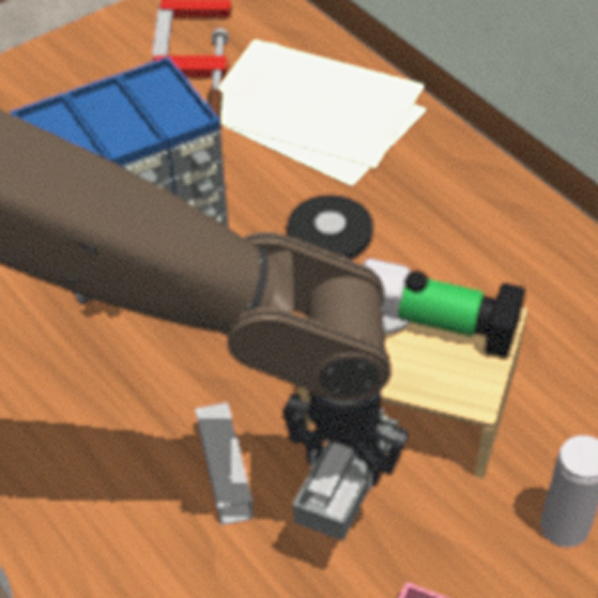

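Picture: drawer lifted level with the offcuts in it, tube and can untouched. Before placing it, I'll measure the cabinet properly from the earlier clear top image.

```bash
python3 - <<'E'
from h import *
t=cam("top");im=cv2.imread("pics/top3.png")
hsv=cv2.cvtColor(im,cv2.COLOR_BGR2HSV)
m=cv2.inRange(hsv,(100,130,60),(120,255,255));m[:, :70]=0;m[:,230:]=0;m[:140]=0;m[300:]=0
m=cv2.morphologyEx(m,cv2.MORPH_CLOSE,np.ones((5,5)))
c=max(cv2.findContours(m,0,1)[0],key=cv2.contourArea)
q=cv2.approxPolyDP(cv2.convexHull(c),4,True)[:,0];print("area",cv2.contourArea(c),q.tolist())
for p in q: print(p,plane(t,*p,.224))
r=cv2.minAreaRect(c);print(r)
v=cv2.resize(im[150:280,80:215],None,fx=4.4,fy=4.4,interpolation=cv2.INTER_CUBIC)
for p in q: cv2.circle(v,tuple(int((a-b)*4.4) for a,b in zip(p,(80,150))),3,(0,255,255),1)
cv2.imwrite("pics/c8.png",v)
E
```

```text
area 5412.0 [[106, 163], [165, 173], [147, 262], [88, 252]]
[106 163] [0.65203295 0.40961902 0.224     ]
[165 173] [0.62985859 0.26161937 0.224     ]
[147 262] [0.4097311  0.29411993 0.224     ]
[ 88 252] [0.43076506 0.43984142 0.224     ]
((126.2313232421875, 212.362548828125), (60.84255599975586, 93.03950500488281), 11.154659271240234)
```

View pics/c8.png

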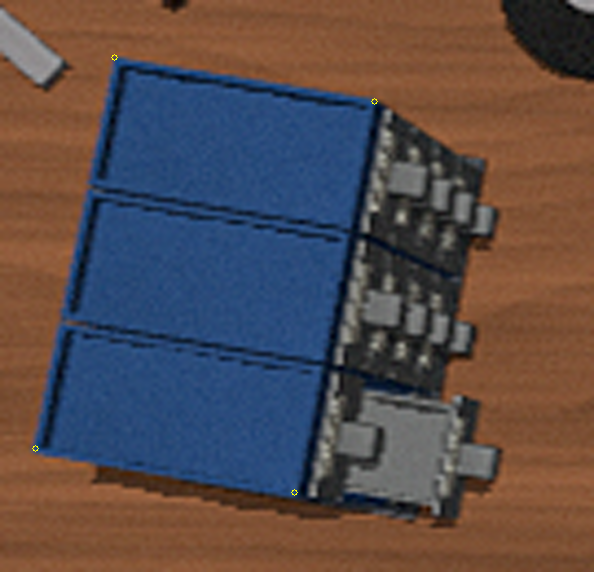

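The yellow corners sit on the roof's four corners, but the roof measures 222 mm where 240 is stated. I'll check the lens for distortion using straight edges.

```bash
python3 - <<'E'
from h import *
im=cv2.imread("pics/top3.png");g=cv2.cvtColor(im,cv2.COLOR_BGR2HSV)
# table back edge: saturation rises going down
pts=[]
for u in range(5,570,8):
    col=g[20:75,max(0,u-2):u+3,1].astype(float).mean(1);d=np.diff(cv2.GaussianBlur(col[:,None],(1,5),0)[:,0])
    pts.append((u,20+np.argmax(d)))
p=np.array(pts,float);p=p[np.abs(p[:,1]-np.median(p[:,1]))<12]
c=np.polyfit(p[:,0],p[:,1],2);print("quad",c,"sag over 570:",c[0]*285**2)
print(p[::4].tolist())
t=cam("top");s=cam("side");print(t.keys())
E
```

```text
quad [1.42665977e-05 9.43594676e-03 3.87684646e+01] sag over 570: 1.158804398195335
[[5.0, 38.0], [37.0, 39.0], [69.0, 39.0], [101.0, 40.0], [133.0, 40.0], [165.0, 41.0], [197.0, 41.0], [229.0, 42.0], [261.0, 42.0], [293.0, 43.0], [325.0, 43.0], [357.0, 44.0], [389.0, 44.0], [421.0, 45.0], [453.0, 45.0], [485.0, 46.0], [517.0, 51.0], [549.0, 50.0]]
dict_keys(['img', 'fov_y', 'cx', 'cy', 'T', 'f'])
```

Edges are straight, so there is no lens distortion. I take the roof centre with the stated dimensions, which puts the bay at about (0.444, 0.284) with yaw 81.8°. The open pull at (0.433, 0.205) lies on that line. Next: lift, turn, and stage the drawer on the bench beyond the tube.

```bash
cd .;
python3 -m inch '[{"ax":0,"ay":0.05,"az":0,"x":0,"y":-15,"z":0,"hand":1},{"ax":0,"ay":0.1,"az":0,"x":0,"y":-25,"z":0,"hand":1},{"ax":0,"ay":0.12,"az":0,"x":0,"y":-30,"z":0,"hand":1},{"ax":0,"ay":0.12,"az":0,"x":0,"y":-20,"z":0,"hand":1},{"ax":0,"ay":0.12,"az":0,"x":0,"y":-10,"z":0,"hand":1}]'
python3 -m inch '[{"ax":0,"ay":0.12,"az":0,"x":0,"y":0,"z":0,"hand":1},{"ax":0,"ay":0.12,"az":0,"x":0,"y":0,"z":0,"hand":1},{"ax":0,"ay":0.12,"az":0,"x":0,"y":0,"z":0,"hand":1},{"ax":0,"ay":0.12,"az":0,"x":0,"y":0,"z":0,"hand":1},{"ax":0,"ay":0.12,"az":0,"x":0,"y":0,"z":0,"hand":1}]'
python3 -m inch '[{"ax":0,"ay":0.12,"az":0,"x":0,"y":0,"z":0,"hand":1},{"ax":0,"ay":0.12,"az":0,"x":0,"y":0,"z":0,"hand":1},{"ax":0,"ay":0.12,"az":0,"x":0,"y":0,"z":0,"hand":1},{"ax":0,"ay":0.12,"az":0,"x":0,"y":0,"z":0,"hand":1},{"ax":0,"ay":0.12,"az":0,"x":0,"y":0,"z":0,"hand":1}]'
python3 -m inch '[{"ax":0,"ay":0.12,"az":0,"x":0,"y":0,"z":0,"hand":1},{"ax":0,"ay":0.12,"az":0,"x":0,"y":0,"z":0,"hand":1},{"ax":0,"ay":0.1,"az":0,"x":0,"y":0,"z":0,"hand":1},{"ax":0,"ay":0.05,"az":0,"x":0,"y":0,"z":0,"hand":1},{"ax":0,"ay":0,"az":0,"x":0,"y":0,"z":0,"hand":1}]'
python3 -c "
from h import *
print(get_state()['qpos'].round(2))
to([.505,.11,.22],81.8,90,1)"
```

```text
time: 11.97
eef_pos: [0.4564, -0.2098, 0.2242]
tcp_rot: [0.505, 0.497, -0.497, -0.501]
contact_force: [0.3, -0.3, -3.8]
opening: 0.688
time: 12.38
eef_pos: [0.4549, -0.2087, 0.2202]
tcp_rot: [-0.627, -0.326, 0.327, 0.627]
contact_force: [0.3, -0.1, -4.4]
opening: 0.685
time: 12.8
eef_pos: [0.4549, -0.2087, 0.2201]
tcp_rot: [-0.696, -0.126, 0.127, 0.696]
contact_force: [0.2, -0.2, -3.5]
opening: 0.685
time: 13.22
eef_pos: [0.4549, -0.2087, 0.2202]
tcp_rot: [0.707, -0.009, 0.008, -0.707]
contact_force: [0.1, -0.2, -4.4]
opening: 0.682
[-0.63 -0.08  2.02 -0.    1.21 -0.61]
turn [ 0.     0.118 -0.001] n 1 per [ 0.     0.118 -0.001] then shift mm [4.100e+00 2.000e-01 3.226e+02] |now| 323.0
```

```bash
cd .;
python3 -m inch '[{"ax":0,"ay":0.06,"az":0,"x":0,"y":0,"z":0,"hand":1},{"ax":0,"ay":0.058,"az":0,"x":0,"y":0,"z":0,"hand":1},{"ax":0,"ay":0,"az":0,"x":1,"y":0,"z":10,"hand":1},{"ax":0,"ay":0,"az":0,"x":1,"y":0,"z":20,"hand":1},{"ax":0,"ay":0,"az":0,"x":1,"y":0,"z":27,"hand":1}]'
python3 -m inch '[{"ax":0,"ay":0,"az":0,"x":0,"y":0,"z":29,"hand":1},{"ax":0,"ay":0,"az":0,"x":0,"y":0,"z":29,"hand":1},{"ax":0,"ay":0,"az":0,"x":1,"y":0,"z":29,"hand":1},{"ax":0,"ay":0,"az":0,"x":0,"y":0,"z":29,"hand":1},{"ax":0,"ay":0,"az":0,"x":0,"y":0,"z":29,"hand":1}]'
python3 -m inch '[{"ax":0,"ay":0,"az":0,"x":0,"y":0,"z":29,"hand":1},{"ax":0,"ay":0,"az":0,"x":0,"y":0,"z":29,"hand":1},{"ax":0,"ay":0,"az":0,"x":0,"y":0,"z":29,"hand":1},{"ax":0,"ay":0,"az":0,"x":0,"y":0,"z":20,"hand":1},{"ax":0,"ay":0,"az":0,"x":0,"y":0,"z":10,"hand":1}]'
python3 -m inch '[{"ax":0,"ay":0,"az":0,"x":0,"y":10,"z":0,"hand":1},{"ax":0,"ay":0,"az":0,"x":0,"y":25,"z":0,"hand":1},{"ax":0,"ay":0,"az":0,"x":0,"y":30,"z":0,"hand":1},{"ax":0,"ay":0,"az":0,"x":0,"y":30,"z":0,"hand":1},{"ax":0,"ay":0,"az":0,"x":0,"y":25,"z":0,"hand":1}]'
python3 -c "
from h import *
print(get_state()['qpos'].round(2))
to([.505,.11,.025],81.8,90,1)"
```

```text
time: 13.63
eef_pos: [0.4664, -0.153, 0.2211]
tcp_rot: [0.706, -0.05, 0.05, -0.705]
contact_force: [0.3, 1.8, -3.7]
opening: 0.682
time: 14.05
eef_pos: [0.4876, -0.0076, 0.2208]
tcp_rot: [0.706, -0.049, 0.049, -0.705]
contact_force: [1.4, -0.9, -4.5]
opening: 0.686
time: 14.47
eef_pos: [0.504, 0.109, 0.2205]
tcp_rot: [0.706, -0.048, 0.048, -0.705]
contact_force: [0.3, -0.0, -3.9]
opening: 0.683
time: 14.88
eef_pos: [0.5033, 0.1047, 0.0983]
tcp_rot: [0.706, -0.051, 0.05, -0.704]
contact_force: [-0.3, 0.9, -4.2]
opening: 0.682
[ 0.01  0.11  2.07 -0.    0.96  0.15]
turn [ 0.003  0.001 -0.001] n 1 per [ 0.003  0.001 -0.001] then shift mm [ 1.  73.3  5.5] |now| 74.0
```

```bash
cd .;
python3 -m inch '[{"ax":0,"ay":0,"az":0,"x":0,"y":30,"z":0,"hand":1},{"ax":0,"ay":0,"az":0,"x":1,"y":20,"z":2,"hand":1},{"ax":0,"ay":0,"az":0,"x":0,"y":12,"z":2,"hand":1},{"ax":0,"ay":0,"az":0,"x":0,"y":8,"z":1,"hand":1},{"ax":0,"ay":0,"az":0,"x":0,"y":2,"z":0,"hand":1}]'
python3 -c "
from h import *
to([.505,.11,.025],81.8,90,1)"
```

```text
time: 15.3
eef_pos: [0.5057, 0.11, 0.0278]
tcp_rot: [0.706, -0.051, 0.05, -0.704]
contact_force: [0.0, 0.4, -3.5]
opening: 0.68
turn [ 0.003  0.001 -0.001] n 1 per [ 0.003  0.001 -0.001] then shift mm [-0.7  2.8 -0.1] |now| 3.0
```

```bash
cd .;
python3 -m inch '[{"ax":0,"ay":0,"az":0,"x":0,"y":2,"z":0,"hand":1},{"ax":0,"ay":0,"az":0,"x":0,"y":2,"z":0,"hand":1},{"ax":0,"ay":0,"az":0,"x":0,"y":0,"z":0,"hand":1}]'
python3 -m inch '[{"ax":0,"ay":0,"az":0,"x":0,"y":0,"z":0,"hand":-1},{"ax":0,"ay":0,"az":0,"x":0,"y":0,"z":0,"hand":-1},{"ax":0,"ay":0,"az":0,"x":0,"y":0,"z":0,"hand":-1},{"ax":0,"ay":0,"az":0,"x":0,"y":-15,"z":0,"hand":-1},{"ax":0,"ay":0,"az":0,"x":0,"y":-30,"z":0,"hand":-1}]'
python3 -m inch '[{"ax":0,"ay":0,"az":0,"x":0,"y":-35,"z":0,"hand":-1},{"ax":0,"ay":0,"az":0,"x":0,"y":-35,"z":0,"hand":1},{"ax":0,"ay":0,"az":0,"x":0,"y":-25,"z":0,"hand":1},{"ax":0.12,"ay":0,"az":0,"x":0,"y":0,"z":0,"hand":1},{"ax":0.12,"ay":0,"az":0,"x":0,"y":0,"z":0,"hand":1}]' 40
python3 -m inch '[{"ax":0.12,"ay":0,"az":0,"x":0,"y":0,"z":0,"hand":1},{"ax":0.12,"ay":0,"az":0,"x":0,"y":0,"z":0,"hand":1},{"ax":0.12,"ay":0,"az":0,"x":0,"y":0,"z":0,"hand":1},{"ax":0.12,"ay":0,"az":0,"x":0,"y":0,"z":0,"hand":1},{"ax":0.12,"ay":0,"az":0,"x":0,"y":0,"z":0,"hand":1}]'
python3 - <<'E'
from h import *
print(get_state()['qpos'].round(2))
a=np.radians(81.8);b=np.radians(40);y=np.array([np.cos(a)*np.cos(b),np.sin(a)*np.cos(b),-np.sin(b)])
to(np.array([.4286,.175,.128])-.011*y,81.8,40,1)
s=cam("side");cv2.imwrite("pics/side9.png",s["img"][:,:,::-1])
t=cam("top");cv2.imwrite("pics/top9.png",t["img"][:,:,::-1])
E
```

```text
time: 15.55
eef_pos: [0.5074, 0.1104, 0.0262]
tcp_rot: [0.706, -0.049, 0.051, -0.705]
contact_force: [-0.9, -0.5, -3.4]
opening: 0.68
time: 15.97
eef_pos: [0.5039, 0.1105, 0.068]
tcp_rot: [0.706, -0.052, 0.048, -0.704]
contact_force: [-0.4, 0.6, -0.3]
opening: 1.004
time: 16.38
eef_pos: [0.5092, 0.112, 0.1702]
tcp_rot: [-0.615, 0.038, -0.058, 0.786]
contact_force: [0.4, -0.5, -1.1]
opening: 0.455
time: 16.8
eef_pos: [0.5075, 0.1101, 0.1672]
tcp_rot: [-0.355, 0.022, -0.068, 0.932]
contact_force: [0.9, 0.0, -0.7]
opening: -0.001
[-0.35  0.06  2.15  0.87  1.29 -0.62]
turn [0.03  0.005 0.004] n 1 per [0.03  0.005 0.004] then shift mm [-87.3  54.8   4. ] |now| 103.0
```

```bash
cd .;
python3 -m inch '[{"ax":0.03,"ay":0.005,"az":0.004,"x":-29,"y":0,"z":0,"hand":1},{"ax":0,"ay":0,"az":0,"x":-29,"y":0,"z":1,"hand":1},{"ax":0,"ay":0,"az":0,"x":-29,"y":10,"z":1,"hand":1},{"ax":0,"ay":0,"az":0,"x":0,"y":25,"z":1,"hand":1},{"ax":0,"ay":0,"az":0,"x":0,"y":20,"z":1,"hand":1}]' 
python3 - <<'E'
from h import *
g=get_state();print(g['qpos'].round(2))
a=np.radians(81.8);b=np.radians(40);y=np.array([np.cos(a)*np.cos(b),np.sin(a)*np.cos(b),-np.sin(b)])
to(np.array([.4286,.175,.128])-.011*y,81.8,40,1)
s=cam("side");t=cam("top")
cv2.imwrite("pics/c9.png",np.hstack([crop(s,170,80,130,150,3),crop(t,80,150,130,150,3)]))
E
```

```text
time: 17.32
eef_pos: [0.4259, 0.168, 0.1336]
tcp_rot: [-0.345, 0.025, -0.066, 0.936]
contact_force: [0.7, -0.0, 0.9]
opening: -0.002
[-0.28 -0.06  2.36  0.93  1.21 -0.65]
turn [ 0.009 -0.001 -0.002] n 1 per [ 0.009 -0.001 -0.002] then shift mm [ 1.7 -1.8  0.4] |now| 3.0
```

View pics/c9.png

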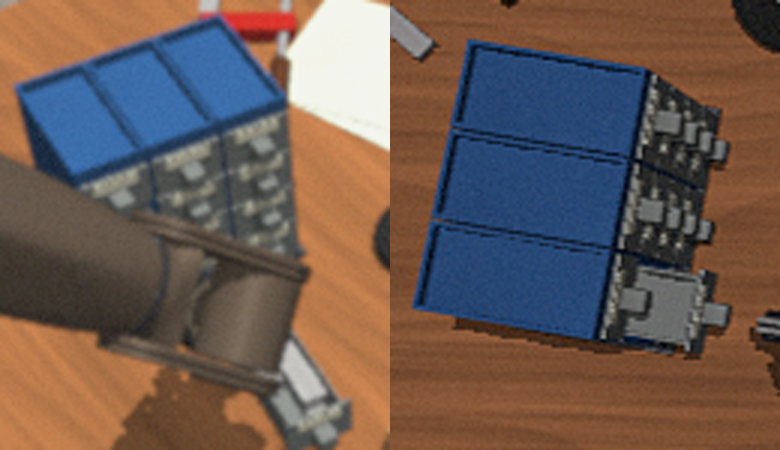

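Picture: in the top view the closed fingertips are at (760,328) in the crop, about 24 mm in front of the open drawer's pull at (718,315) and ~3 mm low of its line. I'll correct +3 mm and push.

```bash
cd .;
python3 -m inch '[{"ax":0,"ay":0,"az":0,"x":3,"y":6,"z":5,"hand":1},{"ax":0,"ay":0,"az":0,"x":0,"y":7,"z":6,"hand":1},{"ax":0,"ay":0,"az":0,"x":0,"y":7,"z":6,"hand":1},{"ax":0,"ay":0,"az":0,"x":0,"y":7,"z":6,"hand":1},{"ax":0,"ay":0,"az":0,"x":0,"y":7,"z":6,"hand":1}]' 
python3 -m inch '[{"ax":0,"ay":0,"az":0,"x":0,"y":7,"z":6,"hand":1},{"ax":0,"ay":0,"az":0,"x":0,"y":6,"z":5,"hand":1},{"ax":0,"ay":0,"az":0,"x":0,"y":4,"z":3.3,"hand":1},{"ax":0,"ay":0,"az":0,"x":0,"y":0,"z":0,"hand":1}]' 
python3 - <<'E'
from h import *
g=get_state()
b=np.array([.4443,.284]);ax=np.array([.1426,.9898]);d=g["eef_pos"][:2]-b
print("TCP in bay x,lat",d@ax,d@[.9898,-.1426],g["qpos"].round(2))
E
```

```text
time: 17.83
eef_pos: [0.437, 0.2115, 0.1339]
tcp_rot: [-0.343, 0.026, -0.067, 0.936]
contact_force: [0.3, -1.5, 0.8]
opening: -0.001
time: 18.17
eef_pos: [0.4383, 0.2342, 0.1329]
tcp_rot: [-0.343, 0.027, -0.065, 0.937]
contact_force: [-0.7, 0.5, -0.0]
opening: 0.004
TCP in bay x,lat -0.05019410414292045 0.0011722847078253526 [-0.11 -0.02  2.32  1.02  1.11 -0.58]
```

```bash
cd .;
python3 -m inch '[{"ax":0,"ay":0,"az":0,"x":0,"y":3,"z":2.5,"hand":1},{"ax":0,"ay":0,"az":0,"x":0,"y":2,"z":1.7,"hand":1},{"ax":0,"ay":0,"az":0,"x":0,"y":0,"z":0,"hand":1}]' 
python3 -m inch '[{"ax":0,"ay":0,"az":0,"x":0,"y":1.5,"z":1.3,"hand":1},{"ax":0,"ay":0,"az":0,"x":0,"y":0,"z":0,"hand":1}]' 
python3 -m inch '[{"ax":0,"ay":0,"az":0,"x":0,"y":1.5,"z":1.3,"hand":1},{"ax":0,"ay":0,"az":0,"x":0,"y":0,"z":0,"hand":1}]' 
python3 -m inch '[{"ax":0,"ay":0,"az":0,"x":0,"y":1.5,"z":1.3,"hand":1},{"ax":0,"ay":0,"az":0,"x":0,"y":0,"z":0,"hand":1}]' 
```

```text
time: 18.42
eef_pos: [0.4394, 0.2399, 0.1328]
tcp_rot: [-0.343, 0.027, -0.066, 0.937]
contact_force: [0.2, -0.4, -0.7]
opening: 0.002
time: 18.58
eef_pos: [0.4399, 0.2415, 0.1329]
tcp_rot: [-0.343, 0.027, -0.066, 0.937]
contact_force: [-0.0, 0.4, -0.1]
opening: -0.004
time: 18.75
eef_pos: [0.4403, 0.2435, 0.133]
tcp_rot: [-0.343, 0.027, -0.066, 0.937]
contact_force: [0.1, -0.2, -0.8]
opening: -0.002
time: 18.92
eef_pos: [0.4407, 0.2455, 0.133]
tcp_rot: [-0.343, 0.027, -0.066, 0.937]
contact_force: [-0.3, -1.3, -0.4]
opening: 0.001
```

```bash
cd .;
python3 -m inch '[{"ax":0,"ay":0,"az":0,"x":0,"y":1.5,"z":1.3,"hand":1},{"ax":0,"ay":0,"az":0,"x":0,"y":0,"z":0,"hand":1}]' 
python3 -m inch '[{"ax":0,"ay":0,"az":0,"x":0,"y":1.5,"z":1.3,"hand":1},{"ax":0,"ay":0,"az":0,"x":0,"y":0,"z":0,"hand":1}]' 
python3 -m inch '[{"ax":0,"ay":0,"az":0,"x":0,"y":1.5,"z":1.3,"hand":1},{"ax":0,"ay":0,"az":0,"x":0,"y":0,"z":0,"hand":1}]' 
python3 - <<'E'
from h import *
t=cam("top");im=t["img"][:,:,::-1]
# width of visible upper-drawer panel top pixels: save
cv2.imwrite("pics/c10.png",np.hstack([crop(t,130,160,110,120,5)]))
E
```

```text
time: 19.08
eef_pos: [0.4409, 0.2475, 0.1331]
tcp_rot: [-0.343, 0.027, -0.066, 0.937]
contact_force: [0.6, 0.6, -0.1]
opening: 0.003
time: 19.25
eef_pos: [0.4413, 0.2494, 0.1331]
tcp_rot: [-0.343, 0.027, -0.066, 0.937]
contact_force: [-0.2, -1.8, 0.1]
opening: -0.001
time: 19.42
eef_pos: [0.4415, 0.2498, 0.133]
tcp_rot: [-0.345, 0.026, -0.065, 0.936]
contact_force: [-7.1, -16.8, 6.0]
opening: 0.002
```

The upper drawer met its stop: 17 N, TCP in line with the shut position. Its contact puts the cabinet front about 6 mm further in, so bay ≈ (0.445, 0.290). Backing off and moving to regrip behind the panel at a 60° tilt.

```bash
cd .;
python3 -m inch '[{"ax":0,"ay":0,"az":0,"x":0,"y":-15,"z":-12,"hand":1},{"ax":0,"ay":0,"az":0,"x":0,"y":-25,"z":-20,"hand":1},{"ax":-0.06,"ay":0,"az":0,"x":15,"y":-25,"z":-18,"hand":1},{"ax":-0.1,"ay":0,"az":0,"x":20,"y":-15,"z":-15,"hand":-1},{"ax":-0.1,"ay":0,"az":0,"x":0,"y":0,"z":0,"hand":-1}]' 110
python3 -m inch '[{"ax":-0.09,"ay":0,"az":0,"x":0,"y":0,"z":0,"hand":-1},{"ax":0,"ay":0,"az":0,"x":0,"y":0,"z":0,"hand":-1}]'
python3 -c "
from h import *
print(get_state()['qpos'].round(2))
to([.5017,.0767,.025],81.8,60,1,.13);to([.5017,.0767,.025],81.8,60,1)"
```

```text
time: 19.88
eef_pos: [0.4656, 0.14, 0.1376]
tcp_rot: [-0.464, 0.035, -0.066, 0.883]
contact_force: [0.5, 0.1, 0.2]
opening: 0.269
time: 20.05
eef_pos: [0.4634, 0.145, 0.1388]
tcp_rot: [-0.501, 0.035, -0.061, 0.862]
contact_force: [1.0, 0.6, -0.3]
opening: 0.567
[-0.16 -0.06  2.22  0.6   1.08 -0.34]
turn [ 0.006  0.002 -0.001] n 1 per [ 0.006  0.002 -0.001] then shift mm [  47.7  -62.5 -110.7] |now| 136.0
turn [ 0.006  0.002 -0.001] n 1 per [ 0.006  0.002 -0.001] then shift mm [  47.7   67.5 -110.7] |now| 138.0
```

```bash
cd .;
python3 -m inch '[{"ax":0,"ay":0,"az":0,"x":10,"y":-15,"z":-26,"hand":-1},{"ax":0,"ay":0,"az":0,"x":10,"y":-15,"z":-26,"hand":-1},{"ax":0,"ay":0,"az":0,"x":14,"y":-15,"z":-29,"hand":-1},{"ax":0,"ay":0,"az":0,"x":13,"y":-15,"z":-29,"hand":-1},{"ax":0,"ay":0,"az":0,"x":0,"y":0,"z":0,"hand":-1}]'
python3 - <<'E'
from h import *
print(get_state()['qpos'].round(2))
to([.5017,.0767,.025],81.8,60,1)
t=cam("top");s=cam("side")
cv2.imwrite("pics/c11.png",np.hstack([crop(s,200,120,133,180,2.8),crop(t,170,150,133,180,2.8)]))
E
```

```text
time: 20.47
eef_pos: [0.4923, 0.0091, 0.1339]
tcp_rot: [-0.501, 0.038, -0.063, 0.862]
contact_force: [0.2, 0.4, 0.5]
opening: 1.0
[-0.43  0.04  2.14  0.54  1.18 -0.55]
turn [ 0.005 -0.005  0.   ] n 1 per [ 0.005 -0.005  0.   ] then shift mm [ -0.4 128.5   4.6] |now| 129.0
```

View pics/c11.png

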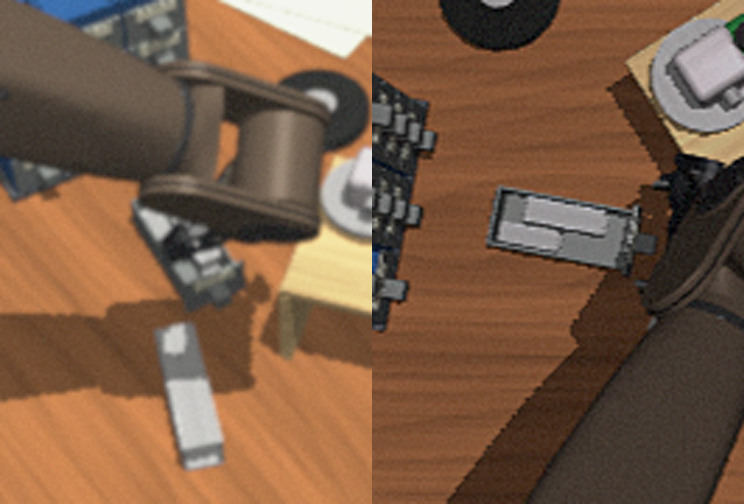

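Picture: drawer stands aligned with the cabinet, offcuts in it, third-row pulls now flush. Plain-end corners in the crop are (500,187) and (488,248), panel corners about (640,208) and (630,270).

```bash
python3 - <<'E'
from h import *
t=cam("top");f=lambda x,y,z:plane(t,170+(x-372)/2.8,150+y/2.8,z)[:2]
a,b=f(500,187,.038),f(488,248,.038);c,d=f(640,208,.047),f(630,270,.047)
e=(a+b)/2;p=(c+d)/2;v=e-p
print(np.linalg.norm(a-b),np.linalg.norm(c-d),"end",e,"panel",p,"len",np.linalg.norm(v),"yaw",np.degrees(np.arctan2(v[1],v[0])),"centre",e-.07*v/np.linalg.norm(v))
E
```

```text
0.06236679965754586 0.06246335680589068 end [0.51564223 0.17709786] panel [0.49635017 0.03384951] len 0.14454160081109843 yaw 82.32980909594727 centre [0.50629928 0.10772417]
```

```bash
cd .;
python3 -m inch '[{"ax":0,"ay":0,"az":0,"x":0,"y":30,"z":1,"hand":-1},{"ax":0,"ay":0,"az":0,"x":0,"y":30,"z":1,"hand":-1},{"ax":0,"ay":0,"az":0,"x":0,"y":28,"z":0,"hand":-1},{"ax":0,"ay":0,"az":0,"x":0,"y":22,"z":0,"hand":-1},{"ax":0,"ay":0,"az":0,"x":0,"y":15,"z":0,"hand":-1}]'
python3 -m inch '[{"ax":0,"ay":0,"az":0,"x":0,"y":0,"z":0,"hand":-1}]'
python3 -c "
from h import *
to([.5015,.0741,.025],81.9,60,1)"
python3 -m inch '[{"ax":0,"ay":0,"az":0,"x":0,"y":0,"z":0,"hand":1},{"ax":0,"ay":0,"az":0,"x":0,"y":0,"z":0,"hand":1},{"ax":0,"ay":0,"az":0,"x":0,"y":0,"z":0,"hand":1},{"ax":0,"ay":0,"az":0,"x":0,"y":0,"z":0,"hand":1},{"ax":0,"ay":0,"az":0,"x":0,"y":0,"z":0,"hand":1}]' 110
```

```text
time: 21.03
eef_pos: [0.4961, 0.0798, 0.0239]
tcp_rot: [-0.5, 0.039, -0.058, 0.863]
contact_force: [-0.1, 0.1, -0.4]
opening: 0.999
time: 21.12
eef_pos: [0.4949, 0.0801, 0.0231]
tcp_rot: [-0.5, 0.04, -0.057, 0.863]
contact_force: [-1.3, 0.2, -0.6]
opening: 1.001
turn [ 0.003 -0.004 -0.012] n 1 per [ 0.003 -0.004 -0.012] then shift mm [ 7.4 -4.2 -3.4] |now| 9.0
time: 21.53
eef_pos: [0.5005, 0.076, 0.0283]
tcp_rot: [-0.501, 0.036, -0.061, 0.863]
contact_force: [-0.3, -1.4, 6.6]
opening: 0.674
```

```bash
cd .;
python3 -m inch '[{"ax":0,"ay":0,"az":0,"x":0,"y":-4,"z":2.3,"hand":1},{"ax":0,"ay":0,"az":0,"x":0,"y":-10,"z":5.8,"hand":1},{"ax":0,"ay":0,"az":0,"x":0,"y":-14,"z":8,"hand":1},{"ax":0,"ay":0,"az":0,"x":0,"y":-14,"z":8,"hand":1},{"ax":0,"ay":0,"az":0,"x":0,"y":-14,"z":8,"hand":1}]'
python3 -m inch '[{"ax":0,"ay":0,"az":0,"x":0,"y":-8,"z":4.6,"hand":1},{"ax":0,"ay":0,"az":0,"x":0,"y":0,"z":0,"hand":1}]'
cat >> h.py <<'E'
def bay(yaw=82,tilt=60,B=(.4452,.2904)):
    g=get_state();a=np.radians(yaw);x=np.array([np.cos(a),np.sin(a)]);d=g["eef_pos"][:2]-B
    M=R.from_quat(g["tcp_rot"]).as_matrix();y=M[:,1]
    print("bay: s %.4f lat %.4f z %.4f"%(d@x,d@[x[1],-x[0]],g["eef_pos"][2]),"yaw %.2f tilt %.2f roll %.2f"%(np.degrees(np.arctan2(y[1],y[0])),np.degrees(-np.arcsin(y[2])),np.degrees(np.arcsin(M[2,0]))),"F",g["contact_force"].round(1),"T",g["wrist_torque"].round(2),"q",g["qpos"].round(2))
E
python3 - <<'E'
from h import *
bay();s=cam("side");t=cam("top");cv2.imwrite("pics/top12.png",t["img"][:,:,::-1]);cv2.imwrite("pics/side12.png",s["img"][:,:,::-1])
E
```

```text
time: 21.95
eef_pos: [0.4979, 0.0767, 0.091]
tcp_rot: [-0.501, 0.039, -0.06, 0.862]
contact_force: [0.6, 0.5, -4.2]
opening: 0.681
time: 22.12
eef_pos: [0.5002, 0.0764, 0.1022]
tcp_rot: [-0.502, 0.036, -0.061, 0.862]
contact_force: [-0.1, -0.1, -4.7]
opening: 0.68
bay: s -0.2043 lat 0.0843 z 0.1022 yaw 81.93 tilt 60.37 roll -0.05 F [-0.1 -0.1 -4.7] T [-0.65  0.08  0.01] q [-0.29  0.09  2.15  0.59  1.07 -0.49]
```

```bash
cd .;
python3 -m inch '[{"ax":0,"ay":0,"az":0,"x":-8,"y":0,"z":0,"hand":1},{"ax":0,"ay":0,"az":0,"x":-16,"y":0,"z":0,"hand":1},{"ax":0,"ay":0,"az":0,"x":-20,"y":1,"z":-0.5,"hand":1},{"ax":0,"ay":0,"az":0,"x":-20,"y":1,"z":-0.5,"hand":1},{"ax":0,"ay":0,"az":0,"x":-12,"y":1,"z":-0.5,"hand":1}]'
python3 -m inch '[{"ax":0.006,"ay":0,"az":0,"x":-8,"y":2,"z":-1,"hand":1},{"ax":0,"ay":0,"az":0,"x":0,"y":0,"z":0,"hand":1},{"ax":0,"ay":0,"az":0,"x":0,"y":0,"z":0,"hand":1}]'
python3 - <<'E'
from h import *
bay();s=cam("side");t=cam("top");
for n,c in(("s",s),("t",t)):cv2.imwrite(f"pics/{n}13.png",c["img"][:,:,::-1])
# predicted drawer rim corners at plain end
g=get_state();a=np.radians(81.9);x=np.array([np.cos(a),np.sin(a),0]);l=np.array([x[1],-x[0],0])
o=g["eef_pos"]+.032*x;o[2]-=.0283
for k in(-.03,.03): print(k,proj(t,o+.07*x+k*l+[0,0,.038]),proj(s,o+.07*x+k*l+[0,0,.038]))
cv2.imwrite("pics/c13.png",np.hstack([crop(s,160,100,130,150,3),crop(t,120,190,130,150,3)]))
E
```

```text
time: 22.63
eef_pos: [0.4201, 0.0887, 0.0949]
tcp_rot: [-0.501, 0.04, -0.058, 0.863]
contact_force: [-0.2, 0.7, -4.4]
opening: 0.676
time: 22.88
eef_pos: [0.4156, 0.0891, 0.0942]
tcp_rot: [-0.498, 0.038, -0.06, 0.864]
contact_force: [-0.5, 0.2, -2.9]
opening: 0.677
bay: s -0.2035 lat -0.0013 z 0.0942 yaw 82.39 tilt 59.97 roll -0.34 F [-0.5  0.2 -2.9] T [-0.7   0.02  0.03] q [-0.33 -0.09  2.35  0.59  1.07 -0.52]
-0.03 [199.97541888 267.64366304] [216.80845788 187.9174804 ]
0.03 [204.14014942 245.38733398] [235.47326727 180.30480359]
```

No viewer pictures remain, so I'll continue numerically: find the held drawer's plain-end rim in the top image by mask.

```bash
python3 - <<'E'
from h import *
t=cam("top");s=cam("side")
for n,c,(u0,v0,u1,v1) in(("top",t,(194,232,250,285)),("side",s,(195,160,260,215))):
    hs=cv2.cvtColor(c["img"],cv2.COLOR_RGB2HSV)[v0:v1,u0:u1]
    m=(hs[:,:,1]<75).astype(np.uint8)
    print(n)
    for r in range(0,m.shape[0],2): print(v0+r,"".join("#" if a else "." for a in m[r]))
E
```

```text
top
232 ........................................................
234 ........................................................
236 ........................................................
238 ........................................................
240 ........................................................
242 ......................................................#.
244 .........##.........................................#.##
246 .........###.########................................###
248 ........########################...............#..#.####
250 ........##################################...######..###
252 .......###########################################.####.
254 .......################################################.
256 ......##############################################....
258 ......##############################################.#.#
260 .....###.###########################################..#.
262 .....###############################################....
264 .....###############################################...#
266 .....###############################################..#
[... 1815 characters left out ...]

196 ..............###################################.###############
198 ...............################.######.##########################
200 ..................##########.#####.####.########.######.#########
202 .......................######.####.####.#########################
204 .............................##################.###########.#####
206 .............................############...#####################
208 .............................##################################.#
210 .............................####################################
212 ..............................##################################.
214 ...............................#################################.
```

```bash
python3 - <<'E'
from h import *
s=cam("side");t=cam("top");bay()
g=get_state();a=np.radians(82.2);x=np.array([np.cos(a),np.sin(a),0]);l=np.array([x[1],-x[0],0])
o=g["eef_pos"]+.033*x+.001*l;o[2]-=.0283
for dx in(.07,.04,.01,-.02): print(dx,"bottom",proj(s,o+dx*x-.03*l).round(1),"top",proj(s,o+dx*x-.03*l+[0,0,.038]).round(1))
im=s["img"];
gr=cv2.cvtColor(im,cv2.COLOR_RGB2HSV)
for r in range(176,206,2): print(r," ".join(f"{gr[r,c,1]:3d}/{gr[r,c,2]:3d}" for c in range(198,234,3)))
E
```

```text
bay: s -0.2036 lat -0.0002 z 0.0950 yaw 82.29 tilt 59.98 roll -0.26 F [ 0.1  0.6 -4.4] T [-0.7   0.12 -0.04] q [-0.33 -0.09  2.35  0.59  1.07 -0.52]
0.07 bottom [218.5 196.4] top [216.8 187.7]
0.04 bottom [222.9 203. ] top [221.2 194.3]
0.01 bottom [227.3 209.7] top [225.7 201.1]
-0.02 bottom [231.8 216.5] top [230.2 208. ]
176  68/ 60  66/ 66  70/ 66  50/ 71  69/ 70  62/ 74  63/ 77  68/ 79  75/ 82   8/ 61  71/ 94  73/ 98
178  69/ 59  53/ 68  54/ 66  63/ 65  62/ 70  55/ 70  68/ 68  83/ 71  50/ 76  13/ 58  59/ 90  62/ 90
180  73/ 59  67/ 61  64/ 60  77/ 60  62/ 66  73/ 66  67/ 69  68/ 75  48/ 69  21/ 62  70/ 80  79/ 94
182  51/ 60  67/ 57  68/ 60  72/ 60  62/ 62  64/ 64  64/ 68  61/ 71  25/ 61  46/ 61  68/ 83  75/ 95
184  55/ 56  65/ 55  68/ 60  72/ 57  61/ 59  68/ 64  55/ 65  43/ 65  22/ 47  62/ 66  70/ 88  76/ 97
186  50/ 56  59/ 52  48/ 58  53/ 53  58/ 53  64/ 60  60/ 60  40/ 57  11/ 45  62/ 70  60/ 89  70/ 98
188  59/ 56  48/ 53  60/ 51  51/ 55  63/ 53  52/ 49  59/ 56  11/ 45  60/ 51  66/ 66  69/ 89  69/103
190 118/ 84 114/ 67  91/ 56  76/ 54  53/ 48  77/ 66  65/ 94  63/101  65/114  61/113  75/ 99  68/ 98
192 154/174 154/171 137/149 147/134  45/ 51  66/ 85  60/ 89  62/ 95  61/126  55/135  64/115  66/108
194 152/178 146/184 149/181 148/172  63/ 65  70/ 95  75/102  59/112  59/139  57/138  60/106  61/ 83
196 149/173 150/182 152/178 147/153  72/ 78  73/ 70  71/ 65  64/ 72  61/ 83  66/ 97  69/104  67/106
198 148/174 153/173 151/184 152/154  53/ 43  52/ 49  60/ 47  68/ 45  35/ 44  33/ 47  61/ 46  83/ 55
200 151/177 155/164 152/178 147/179 121/ 80  65/ 47  56/ 50  76/ 47  60/ 47  50/ 46  57/ 49  47/ 49
202 148/183 150/173 148/171 155/181 152/170 142/129 129/ 77  57/ 45  41/ 50  76/ 47  50/ 46  42/ 49
204 152/178 154/175 153/167 146/175 152/181 149/180 149/171 125/ 88 114/ 67  68/ 45  61/ 46  74/ 45
```

The side view is blocked by the arm. In the top view the plain end is within 1 px of prediction and parallel to the cabinet, so I'll insert under force feedback.

```bash
cd .;
python3 -m inch '[{"ax":0,"ay":0,"az":0,"x":0,"y":2.5,"z":6,"hand":1},{"ax":0,"ay":0,"az":0,"x":0,"y":6,"z":11,"hand":1},{"ax":0,"ay":0,"az":0,"x":0,"y":7.5,"z":13,"hand":1},{"ax":0,"ay":0,"az":0,"x":0,"y":7.5,"z":13,"hand":1},{"ax":0,"ay":0,"az":0,"x":0,"y":7.5,"z":13,"hand":1}]'
python3 -m inch '[{"ax":0,"ay":0,"az":0,"x":0,"y":7,"z":12,"hand":1},{"ax":0,"ay":0,"az":0,"x":0,"y":4,"z":7,"hand":1},{"ax":0,"ay":0,"az":0,"x":0,"y":0,"z":0,"hand":1},{"ax":0,"ay":0,"az":0,"x":0,"y":0,"z":0,"hand":1}]'
python3 - <<'E'
from h import *
bay();t=cam("top")
hs=cv2.cvtColor(t["img"],cv2.COLOR_RGB2HSV)
v0,v1,u0,u1=232,285,150,215
for r in range(v0,v1,2): print(r,"".join("#" if a<75 else ("b" if 98<h<122 and a>110 else ".") for h,a in zip(hs[r,u0:u1,0],hs[r,u0:u1,1])))
g=get_state();a=np.radians(82);x=np.array([np.cos(a),np.sin(a),0]);l=np.array([x[1],-x[0],0])
o=g["eef_pos"]+.033*x;o[2]-=.0283
for k in(-.03,.03): print(k,proj(t,o+.07*x+k*l+[0,0,.038]),proj(t,o+.03*x+k*l+[0,0,.038]))
E
```

```text
time: 23.6
eef_pos: [0.4253, 0.1534, 0.0961]
tcp_rot: [-0.498, 0.038, -0.06, 0.864]
contact_force: [0.8, 0.9, -4.1]
opening: 0.678
time: 23.93
eef_pos: [0.4281, 0.1744, 0.0959]
tcp_rot: [-0.499, 0.037, -0.06, 0.864]
contact_force: [-0.0, 0.6, -4.1]
opening: 0.677
bay: s -0.1173 lat -0.0008 z 0.0959 yaw 82.44 tilt 59.99 roll -0.30 F [-0.   0.6 -4.1] T [-0.71  0.13 -0.01] q [-0.11 -0.06  2.32  0.65  0.98 -0.36]
232 bbbbbb#########################..................................
234 bbbbb.#bbbbb###################..................................
236 bbbbb#########bbbbb.###########................................#b
238 bbbb###############bbbbbbb.##..................................b#
240 bbbb##############bbb#########..................................#
242 bbbb##############bb.#################......................b..#.
244 bbb##############bbb############################..........###b.##
246 bbb##############bbb##########################################.b#
248 bb###########################################################..#.
250 bb###################################################
[... 625 characters left out ...]
....##########..#
270 .....................................................#########...
272 ......................................................#.###.###..
274 ..........................................................##.####
276 .......................................................##...##.#.
278 .........................................................######..
280 .......................................................#.....##..
282 .....................................................##....###.##
284 ......................................................#.#.####..#
-0.03 [167.74901867 262.6563628 ] [182.48244906 265.09375909]
0.03 [172.0000654  240.44044779] [186.67780813 242.84872822]
```

```bash
cd .;
python3 -m inch '[{"ax":0,"ay":0.004,"az":0,"x":0.8,"y":2.5,"z":4.3,"hand":1},{"ax":0,"ay":0,"az":0,"x":0,"y":2.5,"z":4.3,"hand":1},{"ax":0,"ay":0,"az":0,"x":0,"y":2.5,"z":4.3,"hand":1},{"ax":0,"ay":0,"az":0,"x":0,"y":0,"z":0,"hand":1}]'
python3 -c "
from h import *
bay()"
python3 -m inch '[{"ax":0,"ay":0,"az":0,"x":0,"y":2,"z":3.5,"hand":1},{"ax":0,"ay":0,"az":0,"x":0,"y":0,"z":0,"hand":1}]'
python3 -m inch '[{"ax":0,"ay":0,"az":0,"x":0,"y":2,"z":3.5,"hand":1},{"ax":0,"ay":0,"az":0,"x":0,"y":0,"z":0,"hand":1}]'
python3 -c "
from h import *
bay()"
```

```text
time: 24.32
eef_pos: [0.4315, 0.1842, 0.095]
tcp_rot: [-0.504, 0.037, -0.06, 0.861]
contact_force: [-10.9, -30.5, 6.1]
opening: 0.675
bay: s -0.1071 lat 0.0013 z 0.0950 yaw 82.20 tilt 60.74 roll -0.19 F [-10.9 -30.5   6.1] T [-3.48  1.21  0.26] q [-0.08 -0.04  2.3   0.64  0.96 -0.33]
time: 24.48
eef_pos: [0.4315, 0.1845, 0.0939]
tcp_rot: [-0.508, 0.037, -0.059, 0.858]
contact_force: [-18.4, -50.3, 11.7]
opening: 0.678
time: 24.65
eef_pos: [0.4328, 0.1846, 0.0929]
tcp_rot: [-0.512, 0.035, -0.06, 0.856]
contact_force: [-23.1, -70.5, 14.9]
opening: 0.676
bay: s -0.1065 lat 0.0025 z 0.0929 yaw 81.84 tilt 61.81 roll 0.08 F [-23.1 -70.5  14.9] T [-8.11  2.58  0.13] q [-0.07 -0.04  2.3   0.62  0.94 -0.32]
```

Blocked at the bay mouth at up to 70 N, so no entry. I'll back off 25 mm and measure the drawer's lateral offset against the column's pulls with the same camera.

```bash
cd .;
python3 -m inch '[{"ax":0,"ay":0,"az":0,"x":0,"y":-5,"z":-8.7,"hand":1},{"ax":0,"ay":0,"az":0,"x":0,"y":-5,"z":-8.7,"hand":1},{"ax":0,"ay":0,"az":0,"x":0,"y":-4,"z":-7,"hand":1},{"ax":0,"ay":0,"az":0,"x":0,"y":0,"z":0,"hand":1},{"ax":0,"ay":0,"az":0,"x":0,"y":0,"z":0,"hand":1}]'
python3 - <<'E'
from h import *
bay();t=cam("top");cv2.imwrite("pics/t14.png",t["img"][:,:,::-1])
a=np.radians(81.9);x=np.array([np.cos(a),np.sin(a)]);l=np.array([x[1],-x[0]]);B=np.array([.4452,.2904])
f=lambda px,py,z:plane(t,80+px/4.4,150+py/4.4,z)[:2]
for n,p in(("r4 near",f(360,440,.191)),("r4 mid",f(383,308,.191)),("r4 far",f(407,180,.191)),("upper",f(480,461,.143))):
    d=p-B;print(n,"s %.4f lat %.4f"%(d@x,d@l))
# drawer side edges subpixel in top image, by gradient along rows for columns
hs=cv2.cvtColor(t["img"],cv2.COLOR_RGB2HSV)[:,:,1].astype(float);hs=cv2.GaussianBlur(hs,(5,3),0)
for u in range(182,206,3):
    top=hs[230:256,u];bot=hs[256:290,u]
    i=np.argmin(np.diff(top));j=np.argmax(np.diff(bot))
    v1,v2=230+i+.5,256+j+.5
    p,q=[(plane(t,u,v,.106)[:2]-B) for v in(v1,v2)];print(u,v1,v2,"lat %.4f %.4f mid %.4f s %.4f"%(p@l,q@l,(p@l+q@l)/2,p@x))
E
```

```text
time: 25.07
eef_pos: [0.4283, 0.169, 0.0959]
tcp_rot: [-0.498, 0.04, -0.062, 0.864]
contact_force: [-0.6, 1.0, -3.4]
opening: 0.672
bay: s -0.1226 lat 0.0001 z 0.0959 yaw 82.34 tilt 59.94 roll -0.42 F [-0.6  1.  -3.4] T [-0.65  0.11  0.04] q [-0.12 -0.06  2.32  0.65  0.98 -0.37]
r4 near s -0.0205 lat -0.0009
r4 mid s -0.0190 lat 0.0753
r4 far s -0.0185 lat 0.1501
upper s -0.0771 lat -0.0011
182 240.5 263.5 lat 0.0335 -0.0267 mid 0.0034 s -0.0412
185 241.5 264.5 lat 0.0322 -0.0279 mid 0.0021 s -0.0496
188 241.5 264.5 lat 0.0335 -0.0266 mid 0.0034 s -0.0575
191 242.5 265.5 lat 0.0322 -0.0279 mid 0.0021 s -0.0659
194 242.5 266.5 lat 0.0335 -0.0292 mid 0.0021 s -0.0739
197 243.5 266.5 lat 0.0322 -0.0279 mid 0.0021 s -0.0823
200 243.5 267.5 lat 0.0335 -0.0292 mid 0.0021 s -0.0902
203 244.5 267.5 lat 0.0322 -0.0279 mid 0.0021 s -0.0986
```

The drawer is 3.3 mm off the column's centre line (+2.3 against -1.0 mm by the same camera), enough to hit the side sheet. The pulls also put the cabinet front ~5 mm nearer than I assumed. Shifting and retrying gently.

```bash
cd .;
python3 -m inch '[{"ax":0,"ay":0,"az":0,"x":-3.3,"y":0,"z":0,"hand":1},{"ax":0,"ay":0,"az":0,"x":0,"y":0,"z":0,"hand":1},{"ax":0,"ay":0,"az":0,"x":0,"y":3,"z":5.2,"hand":1},{"ax":0,"ay":0,"az":0,"x":0,"y":3,"z":5.2,"hand":1},{"ax":0,"ay":0,"az":0,"x":0,"y":0,"z":0,"hand":1}]'
python3 -c "
from h import *
bay()"
python3 -m inch '[{"ax":0,"ay":0,"az":0,"x":0,"y":2,"z":3.5,"hand":1},{"ax":0,"ay":0,"az":0,"x":0,"y":0,"z":0,"hand":1}]'
python3 -m inch '[{"ax":0,"ay":0,"az":0,"x":0,"y":2,"z":3.5,"hand":1},{"ax":0,"ay":0,"az":0,"x":0,"y":0,"z":0,"hand":1}]'
python3 -m inch '[{"ax":0,"ay":0,"az":0,"x":0,"y":1,"z":1.7,"hand":1},{"ax":0,"ay":0,"az":0,"x":0,"y":0,"z":0,"hand":1}]'
python3 -c "
from h import *
bay()"
```

```text
time: 25.53
eef_pos: [0.4267, 0.1824, 0.096]
tcp_rot: [-0.498, 0.039, -0.061, 0.864]
contact_force: [0.0, 0.1, -4.1]
opening: 0.677
bay: s -0.1095 lat -0.0033 z 0.0960 yaw 82.43 tilt 59.94 roll -0.41 F [ 0.   0.1 -4.1] T [-0.7   0.06  0.06] q [-0.09 -0.06  2.32  0.65  0.97 -0.35]
time: 25.7
eef_pos: [0.4273, 0.1859, 0.096]
tcp_rot: [-0.498, 0.039, -0.061, 0.864]
contact_force: [-0.4, 0.0, -3.6]
opening: 0.674
time: 25.87
eef_pos: [0.4279, 0.1897, 0.096]
tcp_rot: [-0.498, 0.039, -0.061, 0.864]
contact_force: [0.1, -0.9, -3.4]
opening: 0.674
time: 26.03
eef_pos: [0.4282, 0.1913, 0.0959]
tcp_rot: [-0.498, 0.039, -0.061, 0.864]
contact_force: [-0.8, -0.0, -4.2]
opening: 0.672
bay: s -0.1005 lat -0.0031 z 0.0959 yaw 82.36 tilt 59.96 roll -0.41 F [-0.8 -0.  -4.2] T [-0.69  0.11  0.07] q [-0.07 -0.05  2.31  0.66  0.96 -0.33]
```

It is past the earlier block with no contact force. Continuing in.

```bash
cd .;
python3 -m inch '[{"ax":0,"ay":0,"az":0,"x":0,"y":3,"z":5.2,"hand":1},{"ax":0,"ay":0,"az":0,"x":0,"y":3,"z":5.2,"hand":1},{"ax":0,"ay":0,"az":0,"x":0,"y":0,"z":0,"hand":1}]'
python3 -m inch '[{"ax":0,"ay":0,"az":0,"x":0,"y":3,"z":5.2,"hand":1},{"ax":0,"ay":0,"az":0,"x":0,"y":3,"z":5.2,"hand":1},{"ax":0,"ay":0,"az":0,"x":0,"y":0,"z":0,"hand":1}]'
python3 -c "
from h import *
bay()"
```

```text
time: 26.28
eef_pos: [0.43, 0.2039, 0.0961]
tcp_rot: [-0.498, 0.039, -0.061, 0.864]
contact_force: [0.2, -0.3, -4.2]
opening: 0.678
time: 26.53
eef_pos: [0.4317, 0.2159, 0.0961]
tcp_rot: [-0.498, 0.039, -0.061, 0.864]
contact_force: [-0.1, 0.4, -4.1]
opening: 0.674
bay: s -0.0757 lat -0.0030 z 0.0961 yaw 82.41 tilt 59.94 roll -0.41 F [-0.1  0.4 -4.1] T [-0.67  0.11 -0.03] q [-0.01 -0.03  2.29  0.67  0.93 -0.29]
```

```bash
cd .;
python3 -m inch '[{"ax":0,"ay":0,"az":0,"x":0,"y":3,"z":5.2,"hand":1},{"ax":0,"ay":0,"az":0,"x":0,"y":3,"z":5.2,"hand":1},{"ax":0,"ay":0,"az":0,"x":0,"y":0,"z":0,"hand":1}]'
python3 -m inch '[{"ax":0,"ay":0,"az":0,"x":0,"y":2.5,"z":4.3,"hand":1},{"ax":0,"ay":0,"az":0,"x":0,"y":2.5,"z":4.3,"hand":1},{"ax":0,"ay":0,"az":0,"x":0,"y":0,"z":0,"hand":1}]'
python3 -m inch '[{"ax":0,"ay":0,"az":0,"x":0,"y":2,"z":3.4,"hand":1},{"ax":0,"ay":0,"az":0,"x":0,"y":0,"z":0,"hand":1}]'
python3 -c "
from h import *
bay()"
```

```text
time: 26.78
eef_pos: [0.4334, 0.2277, 0.0961]
tcp_rot: [-0.498, 0.039, -0.061, 0.864]
contact_force: [0.5, -0.3, -3.6]
opening: 0.671
time: 27.03
eef_pos: [0.4349, 0.2373, 0.096]
tcp_rot: [-0.498, 0.039, -0.061, 0.864]
contact_force: [1.0, 1.8, -3.5]
opening: 0.676
time: 27.2
eef_pos: [0.4355, 0.241, 0.096]
tcp_rot: [-0.498, 0.039, -0.061, 0.864]
contact_force: [-0.3, 0.2, -3.0]
opening: 0.674
bay: s -0.0503 lat -0.0028 z 0.0960 yaw 82.36 tilt 59.96 roll -0.41 F [-0.3  0.2 -3. ] T [-0.65  0.15  0.02] q [ 0.05 -0.01  2.27  0.68  0.9  -0.24]
```

```bash
cd .;
python3 -m inch '[{"ax":0,"ay":0,"az":0,"x":0,"y":2,"z":3.4,"hand":1},{"ax":0,"ay":0,"az":0,"x":0,"y":0,"z":0,"hand":1}]'
python3 -m inch '[{"ax":0,"ay":0,"az":0,"x":0,"y":1.5,"z":2.6,"hand":1},{"ax":0,"ay":0,"az":0,"x":0,"y":0,"z":0,"hand":1}]'
python3 -m inch '[{"ax":0,"ay":0,"az":0,"x":0,"y":1.7,"z":-1,"hand":1},{"ax":0,"ay":0,"az":0,"x":0,"y":0,"z":0,"hand":1}]'
python3 -m inch '[{"ax":0,"ay":0,"az":0,"x":0,"y":0.9,"z":-0.5,"hand":1},{"ax":0,"ay":0,"az":0,"x":0,"y":0,"z":0,"hand":1}]'
python3 -m inch '[{"ax":0,"ay":0,"az":0,"x":0,"y":0.9,"z":-0.5,"hand":1},{"ax":0,"ay":0,"az":0,"x":0,"y":0,"z":0,"hand":1}]'
```

```text
time: 27.37
eef_pos: [0.4361, 0.2448, 0.0959]
tcp_rot: [-0.498, 0.039, -0.061, 0.864]
contact_force: [-0.4, -1.0, -3.9]
opening: 0.675
time: 27.53
eef_pos: [0.4365, 0.2477, 0.096]
tcp_rot: [-0.498, 0.039, -0.061, 0.864]
contact_force: [0.1, -0.2, -4.0]
opening: 0.677
time: 27.7
eef_pos: [0.4362, 0.2473, 0.0935]
tcp_rot: [-0.498, 0.04, -0.061, 0.864]
contact_force: [-0.0, -0.3, -4.6]
opening: 0.678
time: 27.87
eef_pos: [0.4363, 0.2473, 0.0926]
tcp_rot: [-0.498, 0.04, -0.061, 0.864]
contact_force: [0.7, -0.2, -3.3]
opening: 0.681
time: 28.03
eef_pos: [0.4364, 0.2474, 0.0917]
tcp_rot: [-0.498, 0.04, -0.061, 0.864]
contact_force: [0.1, 0.2, -3.3]
opening: 0.676
```

```bash
cd .;
python3 -m inch '[{"ax":0,"ay":0,"az":0,"x":0,"y":0.9,"z":-0.5,"hand":1},{"ax":0,"ay":0,"az":0,"x":0,"y":0,"z":0,"hand":1}]'
python3 -m inch '[{"ax":0,"ay":0,"az":0,"x":0,"y":0.9,"z":-0.5,"hand":1},{"ax":0,"ay":0,"az":0,"x":0,"y":0,"z":0,"hand":1}]'
python3 -c "
from h import *
bay()"
```

```text
time: 28.2
eef_pos: [0.4367, 0.2476, 0.0914]
tcp_rot: [-0.498, 0.039, -0.061, 0.864]
contact_force: [-1.2, -1.5, -1.4]
opening: 0.675
time: 28.37
eef_pos: [0.4371, 0.2478, 0.0912]
tcp_rot: [-0.497, 0.039, -0.061, 0.864]
contact_force: [-2.9, -2.8, 4.2]
opening: 0.675
bay: s -0.0433 lat -0.0021 z 0.0912 yaw 82.33 tilt 59.87 roll -0.37 F [-2.9 -2.8  4.2] T [-0.14  0.38  0.3 ] q [ 0.07  0.01  2.26  0.69  0.88 -0.24]
```

Resting on the bay floor at the expected height. Release and retract.

```bash
cd .;
python3 -m inch '[{"ax":0,"ay":0,"az":0,"x":0,"y":0,"z":0,"hand":-1},{"ax":0,"ay":0,"az":0,"x":0,"y":0,"z":0,"hand":-1},{"ax":0,"ay":0,"az":0,"x":0,"y":0,"z":0,"hand":-1},{"ax":0,"ay":0,"az":0,"x":0,"y":0,"z":0,"hand":-1}]'
python3 -m inch '[{"ax":0,"ay":0,"az":0,"x":0,"y":-8,"z":0,"hand":-1},{"ax":0,"ay":0,"az":0,"x":0,"y":-15,"z":-3,"hand":-1},{"ax":0,"ay":0,"az":0,"x":0,"y":-25,"z":-10,"hand":-1},{"ax":0,"ay":0,"az":0,"x":0,"y":-25,"z":-20,"hand":-1},{"ax":0,"ay":0,"az":0,"x":0,"y":-20,"z":-30,"hand":-1}]'
python3 -m inch '[{"ax":0.1,"ay":0,"az":0,"x":0,"y":-10,"z":-30,"hand":1},{"ax":0.1,"ay":0,"az":0,"x":0,"y":0,"z":-20,"hand":1},{"ax":0.1,"ay":0,"az":0,"x":0,"y":0,"z":-10,"hand":1},{"ax":0.05,"ay":0,"az":0,"x":0,"y":0,"z":0,"hand":1},{"ax":0,"ay":0,"az":0,"x":0,"y":0,"z":0,"hand":1}]' 40
python3 - <<'E'
from h import *
bay();t=cam("top");cv2.imwrite("pics/t15.png",t["img"][:,:,::-1])
hs=cv2.cvtColor(t["img"],cv2.COLOR_RGB2HSV)
for r in range(226,290,2): print(r,"".join("#" if a<75 else ("b" if 98<h<122 and a>110 else ".") for h,a in zip(hs[r,145:225,0],hs[r,145:225,1])))
B=np.array([.4452,.2904]);a=np.radians(81.9);x=np.array([np.cos(a),np.sin(a)]);l=np.array([x[1],-x[0]])
P=lambda s,la,z:proj(t,[*(B+s*x+la*l),z]).round(1)
print("panel top if lip -.081:",P(-.085,.035,.111),P(-.085,-.037,.111),"pull end",P(-.107,-.001,.095))
E
```

```text
time: 28.7
eef_pos: [0.4367, 0.2476, 0.09]
tcp_rot: [-0.498, 0.039, -0.062, 0.864]
contact_force: [1.0, 0.3, -0.5]
opening: 1.002
time: 29.12
eef_pos: [0.4231, 0.1469, 0.1417]
tcp_rot: [-0.498, 0.037, -0.062, 0.864]
contact_force: [1.9, -1.3, 0.3]
opening: 1.0
time: 29.53
eef_pos: [0.4134, 0.0919, 0.113]
tcp_rot: [-0.339, 0.031, -0.069, 0.938]
contact_force: [-0.3, -0.3, -0.2]
opening: 0.303
bay: s -0.2010 lat -0.0038 z 0.1130 yaw 81.91 tilt 39.81 roll -0.61 F [-0.3 -0.3 -0.2] T [-0.38  0.05 -0.01] q [-0.48 -0.02  2.37  0.85  1.3  -0.79]
226 bbbbbbbbbbbb###############################.....................................
228 bbbbbbbbbbb###############################......................................
230 bbbbbbbbbbb##########################...##......................................
232 bbbbbbbbbbb#########################............................................
234 bbbbbbbbbb##bbbbbb.#################............................................
236 bbbbbbbbbb#########bbbbbb###########............................................
238 bbbbbbbbb###############bbbbbbb.##........
[... 1538 characters left out ...]
..............................
276 ................................................................................
278 ................................................................................
280 ................................................................................
282 ................................................................................
284 ................................................................................
286 ................................................................................
288 ................................................................................
panel top if lip -.081: [197.7 242.5] [192.7 269.3] pull end [204.8 257.5]
```

The top mask shows the drawer sitting in the bay mouth: panel at col ~198, pull end at col ~205, as predicted for ~76 mm out. Now push the pull with closed fingers.

```bash
cd .;
python3 -m inch '[{"ax":0,"ay":0,"az":0,"x":0.8,"y":9,"z":-10,"hand":1},{"ax":0,"ay":0,"az":0,"x":0,"y":9,"z":-10,"hand":1},{"ax":0,"ay":0,"az":0,"x":0,"y":18,"z":15,"hand":1},{"ax":0,"ay":0,"az":0,"x":0,"y":18,"z":15,"hand":1},{"ax":0,"ay":0,"az":0,"x":0,"y":10,"z":8,"hand":1}]'
python3 -c "
from h import *
bay()"
```

```text
time: 30.0
eef_pos: [0.4236, 0.1552, 0.0877]
tcp_rot: [-0.341, 0.027, -0.066, 0.937]
contact_force: [0.1, 0.9, 0.0]
opening: -0.0
bay: s -0.1369 lat -0.0026 z 0.0877 yaw 82.04 tilt 39.97 roll -0.32 F [0.1 0.9 0. ] T [-0.33  0.03  0.01] q [-0.32  0.05  2.37  0.96  1.17 -0.78]
```

```bash
cd .;
python3 -m inch '[{"ax":0,"ay":0,"az":0,"x":0,"y":6.1,"z":5.1,"hand":1},{"ax":0,"ay":0,"az":0,"x":0,"y":6.1,"z":5.1,"hand":1},{"ax":0,"ay":0,"az":0,"x":0,"y":4.6,"z":3.8,"hand":1},{"ax":0,"ay":0,"az":0,"x":0,"y":4.6,"z":3.8,"hand":1},{"ax":0,"ay":0,"az":0,"x":0,"y":4.6,"z":3.8,"hand":1}]'
python3 -c "
from h import *
bay()"
python3 -m inch '[{"ax":0,"ay":0,"az":0,"x":0,"y":4.6,"z":3.8,"hand":1},{"ax":0,"ay":0,"az":0,"x":0,"y":4.6,"z":3.8,"hand":1},{"ax":0,"ay":0,"az":0,"x":0,"y":0,"z":0,"hand":1}]'
python3 -c "
from h import *
bay()"
```

```text
time: 30.42
eef_pos: [0.4329, 0.1825, 0.0881]
tcp_rot: [-0.346, 0.024, -0.07, 0.935]
contact_force: [-5.7, -36.8, 17.7]
opening: 0.0
bay: s -0.1086 lat 0.0028 z 0.0881 yaw 81.28 tilt 40.54 roll 0.24 F [ -5.7 -36.8  17.7] T [-2.04  0.33  0.06] q [-0.24  0.06  2.35  1.    1.12 -0.74]
time: 30.67
eef_pos: [0.4371, 0.1949, 0.0908]
tcp_rot: [-0.342, 0.023, -0.073, 0.937]
contact_force: [-0.1, -21.0, 13.6]
opening: 0.002
bay: s -0.0957 lat 0.0053 z 0.0908 yaw 80.92 tilt 40.12 roll 0.39 F [ -0.1 -21.   13.6] T [-0.61 -0.2  -0.43] q [-0.21  0.06  2.34  1.03  1.1  -0.73]
```

High reaction with an upward part: the drawer front has probably sagged, so my tip presses down on the pull and jams it. Backing off to inspect, then I'll grip the pull instead.

```bash
cd .;
python3 -m inch '[{"ax":0,"ay":0,"az":0,"x":0,"y":-10,"z":-8,"hand":1},{"ax":0.05,"ay":0,"az":0,"x":-3,"y":-25,"z":-20,"hand":1},{"ax":0.07,"ay":0,"az":0,"x":-5,"y":-25,"z":-20,"hand":-1},{"ax":0,"ay":0,"az":0,"x":0,"y":-10,"z":-8,"hand":-1},{"ax":0,"ay":0,"az":0,"x":0,"y":0,"z":0,"hand":-1}]' 30
python3 - <<'E'
from h import *
bay();t=cam("top");cv2.imwrite("pics/t16.png",t["img"][:,:,::-1])
hs=cv2.cvtColor(t["img"],cv2.COLOR_RGB2HSV)
for r in range(234,276,1): print(r,"".join("#" if a<75 else ("b" if 98<h<122 and a>110 else ".") for h,a in zip(hs[r,150:225,0],hs[r,150:225,1])), " ".join(f"{v//10:2d}" for v in hs[r,176:208:2,2]))
E
```

```text
time: 31.08
eef_pos: [0.41, 0.1083, 0.0854]
tcp_rot: [-0.284, 0.025, -0.071, 0.956]
contact_force: [1.2, -0.1, 0.3]
opening: 0.423
bay: s -0.1852 lat -0.0095 z 0.0854 yaw 81.59 tilt 33.10 roll -0.40 F [ 1.2 -0.1  0.3] T [-0.37  0.05 -0.03] q [-0.49  0.1   2.38  0.96  1.31 -0.92]
234 bbbbb.#bbbbbb##################............................................  4  3  4 13 12 12 12 12 12 12 12 12 12 12 12 12
235 bbbbb######bbbbb###############............................................  4  4  4 13 13 13 12 12 13 12 13 12 12 12 12 12
236 bbbbb#########bbbbb############............................................  5  4  5 13 12 13 12 12 12 12 12 13 12 12 12 12
237 bbbbb#############bbbb.#######.............................................  4  3  6 12 12 12 11 11 12 12 12 12 12 12 12 12
238 bbbb###############bbbbbbbb###.............................................  2  4  5 13 12 12 12 12 12 12 12 12 12 12 12 12
239 bbbb################...####.##.............................................  4  6  8 13 13 12 10 13 13 12 13 12 12 12 12 12
240 bbbb##########################.......##b#.......
[... 3855 characters left out ...]
............ 12 12 12 12 12 12 12 12 12 11 12 12 12 12 12 12
271 ........................................................................... 12 11 12 11 12 11 11 11 11 11 12 11 12 12 12 11
272 ........................................................................... 12 12 12 12 12 12 12 12 11 12 12 12 12 12 12 11
273 ........................................................................... 12 12 13 13 12 12 12 12 12 12 12 13 12 12 12 12
274 ........................................................................... 12 12 12 12 12 12 12 12 12 12 13 12 12 12 12 12
275 ........................................................................... 11 11 11 11 11 11 12 11 12 11 11 11 12 12 12 12
```

Picture data: drawer has gone ~19 mm further in (panel col ~191, pull rows 250–257 ending at col ~197). I'll grip the pull to carry it home level.

```bash
cd .;
python3 -m inch '[{"ax":0,"ay":0,"az":0,"x":0,"y":0,"z":0,"hand":-1},{"ax":0,"ay":0,"az":0,"x":0,"y":0,"z":0,"hand":-1}]'
python3 - <<'E'
from h import *
bay();t=cam("top");B=np.array([.4452,.2904]);a=np.radians(81.9);x=np.array([np.cos(a),np.sin(a)]);l=np.array([x[1],-x[0]])
for z in(.095,.087):
  for u,v in((197.7,253.8),(191,254)):
    d=plane(t,u,v,z)[:2]-B;print("pull",z,"s %.4f lat %.4f"%(d@x,d@l))
p=B+x*-.0833+l*-.003
to([*p,.0866],81.9,33,1)
E
```

```text
time: 31.3
eef_pos: [0.4091, 0.1118, 0.0858]
tcp_rot: [-0.284, 0.024, -0.068, 0.956]
contact_force: [-0.0, -0.1, 0.2]
opening: 0.789
bay: s -0.1819 lat -0.0109 z 0.0858 yaw 81.96 tilt 33.06 roll -0.38 F [-0.  -0.1  0.2] T [-0.37  0.03  0.05] q [-0.48  0.1   2.38  0.96  1.31 -0.92]
pull 0.095 s -0.0864 lat 0.0056
pull 0.095 s -0.0687 lat 0.0022
pull 0.087 s -0.0844 lat 0.0057
pull 0.087 s -0.0666 lat 0.0022
turn [ 0.001 -0.007 -0.001] n 1 per [ 0.001 -0.007 -0.001] then shift mm [ 7.7 82.1 54.3] |now| 99.0
```

```bash
cd .;
python3 -m inch '[{"ax":0,"ay":0,"az":0,"x":6,"y":8,"z":5.3,"hand":-1},{"ax":0,"ay":0,"az":0,"x":6,"y":22,"z":14.5,"hand":-1},{"ax":0,"ay":0,"az":0,"x":0,"y":22,"z":14.5,"hand":-1},{"ax":0,"ay":0,"az":0,"x":0,"y":18,"z":12,"hand":-1},{"ax":0,"ay":0,"az":0,"x":0,"y":10,"z":6.5,"hand":-1}]'
python3 -m inch '[{"ax":0,"ay":0,"az":0,"x":0,"y":0,"z":0,"hand":-1}]'
python3 -c "
from h import *
bay()"
python3 -m inch '[{"ax":0,"ay":0,"az":0,"x":0,"y":0,"z":0,"hand":1},{"ax":0,"ay":0,"az":0,"x":0,"y":0,"z":0,"hand":1},{"ax":0,"ay":0,"az":0,"x":0,"y":0,"z":0,"hand":1},{"ax":0,"ay":0,"az":0,"x":0,"y":0,"z":0,"hand":1},{"ax":0,"ay":0,"az":0,"x":0,"y":0,"z":0,"hand":1}]' 40
python3 -m inch '[{"ax":0,"ay":0,"az":0,"x":0,"y":0,"z":0,"hand":1},{"ax":0,"ay":0,"az":0,"x":0,"y":0,"z":0,"hand":1}]'
python3 -c "
from h import *
bay()"
```

```text
time: 31.77
eef_pos: [0.4341, 0.2071, 0.0864]
tcp_rot: [-0.283, 0.023, -0.067, 0.956]
contact_force: [-0.1, -0.0, 0.4]
opening: 0.996
time: 31.85
eef_pos: [0.4337, 0.2071, 0.0863]
tcp_rot: [-0.283, 0.023, -0.066, 0.956]
contact_force: [0.4, -0.4, 0.1]
opening: 1.005
bay: s -0.0841 lat 0.0002 z 0.0863 yaw 82.23 tilt 33.02 roll -0.40 F [ 0.4 -0.4  0.1] T [-0.38  0.05 -0.03] q [-0.23  0.13  2.35  1.13  1.18 -0.84]
time: 32.27
eef_pos: [0.4351, 0.2036, 0.0861]
tcp_rot: [-0.283, 0.024, -0.069, 0.956]
contact_force: [-0.6, 0.1, -0.2]
opening: 0.297
time: 32.43
eef_pos: [0.4352, 0.2036, 0.0862]
tcp_rot: [-0.284, 0.024, -0.069, 0.956]
contact_force: [-0.6, -1.6, 0.9]
opening: 0.214
bay: s -0.0874 lat 0.0022 z 0.0862 yaw 81.84 tilt 33.06 roll -0.38 F [-0.6 -1.6  0.9] T [-0.47  0.05  0.04] q [-0.24  0.13  2.35  1.13  1.18 -0.84]
```

```bash
cd .;
python3 -m inch '[{"ax":0,"ay":0,"az":0,"x":-1.5,"y":3.4,"z":2.2,"hand":1},{"ax":0,"ay":0,"az":0,"x":-1,"y":3.4,"z":2.2,"hand":1},{"ax":0,"ay":0,"az":0,"x":0,"y":0,"z":0,"hand":1}]'
python3 -c "
from h import *
bay()"
```

```text
time: 32.68
eef_pos: [0.4338, 0.2129, 0.0863]
tcp_rot: [-0.283, 0.024, -0.069, 0.956]
contact_force: [0.8, 0.3, 0.4]
opening: 0.217
bay: s -0.0783 lat -0.0005 z 0.0863 yaw 81.85 tilt 33.03 roll -0.38 F [0.8 0.3 0.4] T [-0.39 -0.14 -0.34] q [-0.21  0.13  2.35  1.14  1.17 -0.83]
```

```bash
cd .;
python3 -m inch '[{"ax":0,"ay":0,"az":0,"x":-1,"y":4.2,"z":2.7,"hand":1},{"ax":0,"ay":0,"az":0,"x":-1,"y":4.2,"z":2.7,"hand":1},{"ax":0,"ay":0,"az":0,"x":0,"y":4.2,"z":2.7,"hand":1},{"ax":0,"ay":0,"az":0,"x":0,"y":0,"z":0,"hand":1}]'
python3 -c "
from h import *
bay()"
python3 -m inch '[{"ax":0,"ay":0,"az":0,"x":0,"y":4.2,"z":2.7,"hand":1},{"ax":0,"ay":0,"az":0,"x":0,"y":4.2,"z":2.7,"hand":1},{"ax":0,"ay":0,"az":0,"x":0,"y":4.2,"z":2.7,"hand":1},{"ax":0,"ay":0,"az":0,"x":0,"y":0,"z":0,"hand":1}]'
python3 -c "
from h import *
bay()"
```

```text
time: 33.02
eef_pos: [0.434, 0.2285, 0.0863]
tcp_rot: [-0.283, 0.024, -0.069, 0.956]
contact_force: [2.6, 1.8, -0.2]
opening: 0.214
bay: s -0.0629 lat -0.0025 z 0.0863 yaw 81.88 tilt 33.01 roll -0.39 F [ 2.6  1.8 -0.2] T [-0.27 -0.23 -0.66] q [-0.18  0.13  2.35  1.17  1.15 -0.82]
time: 33.35
eef_pos: [0.4362, 0.2433, 0.0862]
tcp_rot: [-0.283, 0.024, -0.069, 0.956]
contact_force: [2.6, 1.8, 0.7]
opening: 0.216
bay: s -0.0479 lat -0.0023 z 0.0862 yaw 81.90 tilt 32.99 roll -0.39 F [2.6 1.8 0.7] T [-0.19 -0.23 -0.62] q [-0.14  0.14  2.34  1.19  1.13 -0.81]
```

```bash
cd .;
python3 -m inch '[{"ax":0,"ay":0,"az":0,"x":0.5,"y":4.2,"z":2.7,"hand":1},{"ax":0,"ay":0,"az":0,"x":0,"y":3.4,"z":2.2,"hand":1},{"ax":0,"ay":0,"az":0,"x":0,"y":0,"z":0,"hand":1}]'
python3 -m inch '[{"ax":0,"ay":0,"az":0,"x":0,"y":2.5,"z":1.6,"hand":1},{"ax":0,"ay":0,"az":0,"x":0,"y":0,"z":0,"hand":1}]'
python3 -c "
from h import *
bay()"
```

```text
time: 33.6
eef_pos: [0.438, 0.252, 0.0862]
tcp_rot: [-0.283, 0.024, -0.069, 0.956]
contact_force: [3.1, 1.0, 1.3]
opening: 0.214
time: 33.77
eef_pos: [0.4384, 0.2546, 0.0862]
tcp_rot: [-0.283, 0.024, -0.069, 0.956]
contact_force: [2.6, 1.6, 1.4]
opening: 0.216
bay: s -0.0363 lat -0.0017 z 0.0862 yaw 81.89 tilt 32.99 roll -0.39 F [2.6 1.6 1.4] T [-0.04 -0.26 -0.6 ] q [-0.11  0.14  2.33  1.21  1.11 -0.8 ]
```

```bash
cd .;
python3 -m inch '[{"ax":0,"ay":0,"az":0,"x":0,"y":2,"z":1.3,"hand":1},{"ax":0,"ay":0,"az":0,"x":0,"y":0,"z":0,"hand":1}]'
python3 -m inch '[{"ax":0,"ay":0,"az":0,"x":0,"y":2,"z":1.3,"hand":1},{"ax":0,"ay":0,"az":0,"x":0,"y":0,"z":0,"hand":1}]'
python3 -m inch '[{"ax":0,"ay":0,"az":0,"x":0,"y":1.7,"z":1.1,"hand":1},{"ax":0,"ay":0,"az":0,"x":0,"y":0,"z":0,"hand":1}]'
```

```text
time: 33.93
eef_pos: [0.4388, 0.2568, 0.0862]
tcp_rot: [-0.283, 0.024, -0.069, 0.956]
contact_force: [2.0, 0.0, 3.6]
opening: 0.22
time: 34.1
eef_pos: [0.4388, 0.2585, 0.0862]
tcp_rot: [-0.284, 0.024, -0.068, 0.956]
contact_force: [-1.9, -10.1, 7.5]
opening: 0.216
time: 34.27
eef_pos: [0.4389, 0.2589, 0.0861]
tcp_rot: [-0.285, 0.023, -0.067, 0.956]
contact_force: [-7.8, -29.7, 16.5]
opening: 0.214
```

It stops firmly where "home" was predicted (advance 55 mm). Releasing, backing away straight, and checking the pulls against the neighbouring columns in the top image.

```bash
cd .;
python3 -m inch '[{"ax":0,"ay":0,"az":0,"x":0,"y":-1.2,"z":-0.8,"hand":1},{"ax":0,"ay":0,"az":0,"x":0,"y":0,"z":0,"hand":-1},{"ax":0,"ay":0,"az":0,"x":0,"y":0,"z":0,"hand":-1},{"ax":0,"ay":0,"az":0,"x":0,"y":0,"z":0,"hand":-1},{"ax":0,"ay":0,"az":0,"x":0,"y":0,"z":0,"hand":-1}]'
python3 -m inch '[{"ax":0,"ay":0,"az":0,"x":0,"y":-8,"z":-5.5,"hand":-1},{"ax":0,"ay":0,"az":0,"x":0,"y":-20,"z":-13,"hand":-1},{"ax":0,"ay":0,"az":0,"x":0,"y":-32,"z":-20,"hand":-1},{"ax":0,"ay":0,"az":0,"x":0,"y":-32,"z":-20,"hand":-1},{"ax":0,"ay":0,"az":0,"x":0,"y":-32,"z":-20,"hand":-1}]'
python3 - <<'E'
from h import *
bay();t=cam("top");cv2.imwrite("pics/t17.png",t["img"][:,:,::-1])
hs=cv2.cvtColor(t["img"],cv2.COLOR_RGB2HSV)
B=np.array([.4452,.2904]);a=np.radians(81.9);x=np.array([np.cos(a),np.sin(a)]);l=np.array([x[1],-x[0]])
# Expected pull-end pixels for each row, near and mid column, if shut (front plane s0=-.005)
for n,la in(("near",-.001),("mid",.075)):
  for z in(.191,.143,.095,.047): print(n,z,"pull end top px",proj(t,[*(B+(-.031)*x+la*l),z]).round(1))
for r0 in(212,243):
  for r in range(r0,r0+26): print(r,"".join("#" if a<75 else ("b" if 98<h<122 and a>110 else ".") for h,a in zip(hs[r,150:200,0],hs[r,150:200,1]))," ".join(f"{v//10:2d}" for v in hs[r,158:198,2]))
E
```

```text
time: 34.68
eef_pos: [0.4378, 0.26, 0.0851]
tcp_rot: [-0.284, 0.025, -0.068, 0.956]
contact_force: [1.1, 0.7, -0.4]
opening: 0.777
time: 35.1
eef_pos: [0.4165, 0.113, 0.0876]
tcp_rot: [-0.283, 0.024, -0.068, 0.956]
contact_force: [1.8, -0.1, 0.0]
opening: 1.002
bay: s -0.1796 lat -0.0037 z 0.0876 yaw 82.03 tilt 33.06 roll -0.43 F [ 1.8 -0.1  0. ] T [-0.35  0.05 -0.01] q [-0.47  0.11  2.37  0.96  1.31 -0.91]
near 0.191 pull end top px [165.9 250.7]
near 0.143 pull end top px [171.7 251.8]
near 0.095 pull end top px [177.  252.9]
near 0.047 pull end top px [182.  253.8]
mid 0.191 pull end top px [171.7 220.9]
mid 0.143 pull end top px [177.2 223.1]
mid 0.095 pull end top px [182.3 225.1]
mid 0.047 pull end top px [187.1 227. ]
212 bbbbbbbbbb####################bb.##...............  3  4  9 13 12  6  3  4  3  6  8  4  4  3  4  4  4  4  4  4  5  5  3  3  3  3  3  6 13 14 14 14 13 14 14 14 14 14 13 13
213 bbbbbbbbb##########################...............  3  6  8  9 11  8  4  4  3  9 13  7  4  3  5  5  4  3  3  4  5  6  4  5  5  8  5  8 14 14 14 13 14 14 14 14 14 14 14 14
214 bbbbbbbbb##
[... 8034 characters left out ...]

265 ........###########...###.........................  4  3  4  4  4  3  3  3  4  4  3  4  3  4  3  4  3  9 14 12 12 12 12 12 12 12 12 12 12 11 12 12 11 12 12 11 12 12 12 12
266 ..............###########.........................  8  7  6  6  5  5  5  4  6  8  8  7  6  8  8  7  5  9 14 13 13 13 13 12 13 13 13 13 12 13 13 13 13 13 13 12 13 12 13 12
267 ...................#####.......................... 13 13 14 14 14 15 14 13 11 11  7  6  7  8  8  7  5 11 13 13 13 13 13 13 13 13 13 13 13 13 13 13 13 13 13 12 13 13 13 12
268 .................................................. 11 11 11 12 11 12 11 12 11 11 11 12 12 11  8  5  9 13 12 12 12 12 12 12 12 12 12 12 12 12 12 12 12 12 12 12 12 12 12 12
```

In the top image the pull ends step evenly in both columns, near 166/170.5/176/181.5 and middle 170.5/176/181/186.5. So the upper drawer and our drawer are both flush with the shut ones to under 1 mm. A last check on the bystanders, then hand in.

```bash
python3 - <<'E'
from h import *
a=cv2.imread("pics/top0.png").astype(int);b=cam("top")["img"][:,:,::-1].astype(int)
for n,(u,v,w,h) in {"can":(402,155,30,38),"discs":(190,122,50,50),"tube":(263,252,64,42)}.items():
    print(n,np.abs(a-b)[v:v+h,u:u+w].mean().round(1),(np.abs(a-b)[v:v+h,u:u+w].max(2)>60).mean().round(3))
g=get_state();print(g["time"],g["contact_force"].round(1),sign_off())
E
```

```text
can 3.3 0.0
discs 4.3 0.0
tube 64.5 0.82
the job is handed in; nothing more can be done
35.2 [ 0.8 -0.4 -0.7] None
```

The job is handed in at 35 s of the 72 s allowed. The drawer is in the empty bay, plain end first, and the drawer above it is shut.

**What I did**
- I dragged the drawer out from under the riser, then carried it level over the tube and set it on the bench, aligned with the bay.
- I pushed the open upper drawer to its stop, where the force read 17 N.
- I regripped the loose drawer behind its panel and started it into the bay, then finished by gripping its pull until the front met the cabinet at about 30 N.

**Two setbacks on the way**
- The first insertion was about 3 mm off to one side and hit the bay edge at up to 74 N at the wrist. I measured the offset and shifted it, and the drawer then entered freely.
- The first push with closed fingers met up to about 40 N at the fingertips, probably because the drawer front had sagged. I gripped the pull instead.

**Last checks**
- **Drawer and upper drawer:** in the top view their pull ends line up with those of the shut drawers to under 1 mm. The lowest-row and middle-column drawers served as the reference.
- **Spray can and discs:** their image regions are unchanged from the start.
- **Tube:** this check was inconclusive. 82% of its image region differs, most likely because the arm or its shadow was over it. I never measured its final position, but no contact with it was felt.
- **Offcuts:** I last saw both in the drawer before the regrip. They cannot be seen in the bay, so that was not confirmed directly.
- **Robot:** it stood about 150 mm back from the cabinet, with no contact force.

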